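Snap a light clip shut with clamped press-stud pliers

TASK

The press-stud pliers are held by one handle in the bench clamp. Set the round brass foot of the open light clip into the recess of the pliers' lower jaw with the clip's shoe pointing out in front of the jaws, let go of it, and press the free handle down just until the keeper clicks shut, without crushing the clip. Let the handle spring back up, then take the closed clip out and lay it in the free part of the aluminium tray, leaving everything else where it is.

Things in the scene. Friction and masses are not known exactly. Their poses are not given: they have to be found in the camera images.
- clamp: Dark steel bench clamp (vice; base 130 x 120 mm, jaws 80 mm high, fixed) holding, against a small wooden block, the sloping lower handle of steel press-stud pliers. Origin: centre of its underside; z up; x runs along the pliers from the jaws (-x) to the handle ends (+x). Rivet at x -85, z 128 mm. The clamped handle and the upper jaw are one piece and stay still.
- plier_arm (a joint): Free half of the pliers (upper handle + lower jaw, crossing at the rivet), rad. 0 = open, held by a spring, lower jaw level. Grows as the handle is pressed down, which swings the lower jaw up to the upper die. That die's screw stands anywhere in an 11 mm range, unmeasured: the clip is solid between the jaws at 0.46 to 0.71, differing each run (32 mm of handle travel).
- handle_pad (a point): Pressing point: on top of the free handle's black grip (16 mm wide), 130 mm from the rivet; the open handle rises outwards at 26 deg. Pressed straight down: spring 3 to 7 N; the snap peaks at 8 to 12 N, then falls by 3 N or more (click); soon the clip is solid and force climbs 3 N per mm or more. Over about 16 N here (32 N at the die) it cracks; 12 to 13 N, pressed slowly, is plenty.
- die_mouth (a point): Centre of the mouth of the round recess (15.6 mm across, 5.6 mm deep) in the lower jaw's flat top. Axes as the clamp's, turning with the jaw. The jaw plate is 22 mm wide, from 28 mm before (-x) to 16 mm behind this point. When open, the domed upper die hangs 29 to 39 mm above this level: bring the clip in level from the front (-x), its foot 2 to 4 mm clear, then lower it.
- clip_shoe (a point): Grip centre of the open light clip (white plastic, 66 x 16 mm, 31 mm high, 44 g, loose): the centre of its upright lamp shoe, a block 20 mm long (24 at the top), 16 mm wide (y), 20 mm high; grip its flat sides across y. 20 mm above the clip's underside. x runs from the shoe to the brass foot, z up. Seat it with its x along the clamp's x.
- clip_stud (a point): On the axis of the clip's round brass foot, level with the underside of the clip's base: 46 mm from clip_shoe along x and 15 mm below it. The foot reaches 5 mm below this point, 14 mm across, tapering to 10 mm at its end. When seated this point lies on die_mouth (the base flat on the jaw) and the clip stays there by itself. Axes as clip_shoe.
- keeper_top (a point): Top of the clip's keeper right above the foot axis. The keeper is a white leaf 37 x 12 x 4 mm hinged beside the shoe, 30 mm from the foot axis, with a brass ball under it. Clicked shut, this point is 10 mm above clip_stud; a light spring holds it 16 mm above when open. It stays shut only after the click.
- tray_free (a point): On the floor of the open aluminium tray (fixed, 120 mm along x, 170 mm along y, 22 mm high, walls and floor 3 mm): middle of the free part, 25 mm from the tray's centre towards -y. A finished shut clip lies along x at the +y end, 60 mm from the centre.
- done_clip: The finished clip in the tray, of the same make but shut; leave it.
- spanner: Steel combination spanner, 170 mm, a bystander on the mat. Origin: its middle.
- crank: Grey aluminium crank arm, 190 mm long, a bystander. Origin: its middle.
- jar: Clear plastic jar with a grey twist cap, 64 mm across, 85 mm high, a bystander. Origin: centre of its base.
- pedal: Black bicycle pedal, 92 x 72 mm, a bystander.
- cog: Flat steel sprocket, 80 mm across, a bystander.
- tyre_lever: Black plastic tyre lever, 118 mm, a bystander.
- hex_key: Dark L-shaped hex key, 80 mm, a bystander.
Not all that is in view belongs to the job. Leave any pink look-alike of the part that bears clip_shoe alone. There is more than one size of the part that bears tray_free; the job needs the larger.

How it is judged:
On the way, in this order (a step that is already met when the one before it is completed fails the run):
1. the clip, its keeper still open, is seated in the recess of the lower jaw and let go (x of clip_stud in the frame of die_mouth between -0.003 and 0.003 m and y of clip_stud in the frame of die_mouth between -0.003 and 0.003 m and z of clip_stud in the frame of die_mouth below 0.002 m and z of keeper_top in the frame of clip_stud above 0.013 m and contact force between the fingers and clip below 0.2 N and value of joint plier_arm below 0.08 rad), for 0.2 s.
2. the jaws have pressed the keeper shut while the clip sits in the recess (x of clip_stud in the frame of die_mouth between -0.003 and 0.003 m and y of clip_stud in the frame of die_mouth between -0.003 and 0.003 m and z of clip_stud in the frame of die_mouth below 0.002 m and z of keeper_top in the frame of clip_stud below 0.012 m and value of joint plier_arm above 0.25 rad), for 0.1 s.
At the end, for the whole second after the job is handed in: The keeper has clicked and is shut (its top less than 12 mm above clip_stud), the pliers' handle is back up (joint under 0.06 rad), and the clip lies at rest inside the tray, on its floor (foot and shoe within the walls, shoe centre less than 32 mm above the floor), let go (z of keeper_top in the frame of clip_stud below 0.012 m and value of joint plier_arm below 0.06 rad and linear speed of clip below 0.02 m/s and x of clip_stud in the frame of tray_free between -0.058 and 0.058 m and y of clip_stud in the frame of tray_free between -0.058 and 0.108 m and x of clip_shoe in the frame of tray_free between -0.058 and 0.058 m and y of clip_shoe in the frame of tray_free between -0.058 and 0.108 m and z of clip_shoe in the frame of tray_free below 0.032 m); the robot touches nothing.
It fails at once if the clip is crushed: the upper die bears on it with more than 32 N (contact force between top_die and clip above 32 N).
It fails at once if the clip is dropped (not held, in the air more than 75 mm above the bench, away from the pliers) (horizontal distance between clip_shoe and die_mouth above 0.12 m and height (world z) of clip_shoe above 0.075 m and contact force between the fingers and clip below 0.05 N).
It fails at once if a bystander is moved more than 30 mm (distance of any of spanner, crank, jar, pedal, cog, tyre_lever, hex_key, done_clip from where it was at the start of the episode above 0.03 m).
It also fails if it takes over 56 s, if anything falls off the work surface, if the arm or the gripper's body presses on something with over 40 N, if the wrist force passes 120 N, or if a joint passes its speed limit or range.

ROBOT

A 6-joint arm with a two-finger parallel gripper is mounted at the origin on the work surface. World frame = base frame: x ahead of the robot, y to its left, z up, the work surface at z = 0. Lengths are in m, angles in rad, forces in N, time in s.
With the tool pointing down it reaches from about 0.375 to 0.9 m from the base axis. Payload 3.1 kg.
Tool frame: the origin (TCP) lies where the fingers leave the gripper's body, on its centre line; the fingertips stand 73 mm ahead of it and the grasp point (between the pads) lies 54 mm ahead of it; z points along the fingers, y is the line along which they close (so a half turn about z gives the same grasp; the last joint's range is limited). The gripper opens to 85 mm and grips with 20 to 120 N. Pads are 22 mm wide; open, the fingers measure 114 mm over their backs; the gripper's body (76 mm by 85 mm) begins 54 mm behind the grasp point. The pads swing forward as they close: fully open they stand 13 mm farther back than shut.
Start: joints at [-1.45, 0.527, 1.433, -0, 1.181, -0.178], TCP at [0.184, -0.597, 0.304] pointing down, gripper open.
Joint ranges: [-3.08, 3.08], [-0.75, 2.2], [0.22, 2.44], [-1.43, 4.57], [0, 2.65], [-2.85, 2.85]. Speed limits (rad/s): [2.79, 2.79, 3.14, 3.14, 3.14, 3.14].

INTERFACE

Orientations are given as a unit quaternion [x, y, z, w].
In Python, from station import manip gives the robot as it stands.
- The arm moves only by the shell command python3 -m crank 'ROWS' [FORCE]. ROWS is JSON, a list of rows, each an object with "dp": the shift along the tool's x, y, z normalised to -1 to 1, where 1 is 50 cm, a list of three; "delta_rot": the turn, a rotation vector about the tool's x, y, z normalised to -1 to 1, where 1 is 2 pi rad, a list of three; "fingers": the opening, from -1 (shut) to 1 (fully open). A call has 1 to 12 rows; each row shifts and turns the commanded pose from where the row before left it, along the tool's axes as they then stand; what a row does not reach is not made up. A row lasts 1/12 s, in which the tool goes at most 41.7 mm and 7.16 degrees, less where a joint would pass 70% of its speed; a pose out of reach is approached as far as the arm can. A call with a number of a shift or a turn outside -1 to 1 is refused whole. A call with a gripper value outside its range is refused whole. The fingers move at their own pace and stop on an object; FORCE is the grip in N (left out, the last holds). Time passes only in rows, so rows that do not move let the fingers close. It gives the time, the measured TCP pose, the force, the opening and the grip force at its end, in the units of the state.
- manip.sense(): the state, without advancing time (a new reading comes with each control period).
- manip.snapshot(name): name is "scene" or "top" or "wrist"; returns (picture, depth): 420x560x3 uint8, red, green, blue; 420x560 float32, m along the optical axis (not along the pixel's ray), 0 where there is no reading.
- manip.camera_model(name): a dict with "fx", "fy", "cx", "cy" (pixels), "origin" and "attitude" of the camera in the world. Camera axes: x right, y up, looking along -z (the intrinsics and any distortion apply to the point x, -y, -z); pixel columns grow to the right and rows downward; lengths in m; the calibration is good to about 2 mm. A picture is of the moment at which its call begins: read the wrist's pose just before it. camera_model takes no time and is no camera call; for the wrist camera it gives the pose at the moment of the call.
- manip.sign_off(): hands the job in; it is judged then, once.
The state is a dict: "t": time; "q": joint angles; "qd": joint speeds; "tau": joint torques, N m; "tcp_pos": TCP position; "tool_rot": TCP orientation; "force": force on the tool from outside, world axes, zero at the start; "ft_torque": the same for the moment, N m; "finger_gap": opening from 0.0 (shut) to 1.0 (fully open); "gripper_force": force on a finger pad.
Only numpy, scipy, OpenCV 4.12 (cv2) and the standard library are available. Lean on these libraries where they do the work, as an engineer would, in place of code of your own. Each camera call takes 0.05 s, during which the arm holds its last target. There are 200 camera calls.

## Working session

There is one attempt and no reset: what is moved stays moved. The work goes in short steps, Python scripts to look and compute and a shell command to move; the robot and the scene stay as the last step left them, time stands still between calls to the robot, and variables do not carry over. Pictures are saved under pics/ and viewed, at most 10 in all, crops included, and the job is handed in when it is done.

```bash
ls; mkdir -p pics; cat > h.py <<'E'
import numpy as np, cv2
from station import manip
from scipy.spatial.transform import Rotation as R
def att(a):
    a=np.array(a,float)
    return a if a.shape==(3,3) else R.from_quat(a).as_matrix()
def cloud(name):
    m=manip.camera_model(name); im,d=manip.snapshot(name)
    v,u=np.mgrid[0:d.shape[0],0:d.shape[1]]
    p=np.stack([(u-m['cx'])/m['fx']*d,-(v-m['cy'])/m['fy']*d,-d],-1)
    P=p@att(m['attitude']).T+np.array(m['origin']); P[d==0]=np.nan
    return im,d,P,m
def save(n,im): cv2.imwrite('pics/'+n,cv2.cvtColor(im,cv2.COLOR_RGB2BGR))
E
python3 - <<'E'
from h import *
for n in ['scene','top']:
    im,d,P,m=cloud(n); save(n+'0.png',im); np.savez('pics/%s0.npz'%n,im=im,d=d,P=P); print(n,m)
s=manip.sense(); print(s)
E
```

```text
pics
scene {'fx': 480.71169604085316, 'fy': 480.71169604085316, 'cx': 273.3044248032026, 'cy': 214.46094285170568, 'origin': array([1.02224314, 0.54781507, 0.87945515]), 'attitude': array([0.12980296, 0.33227444, 0.86263731, 0.35861087])}
top {'fx': 406.6933224542168, 'fy': 406.6933224542168, 'cx': 278.06454470776225, 'cy': 212.60909184505581, 'origin': array([0.42141009, 0.0439482 , 1.03882283]), 'attitude': array([ 0.06683756, -0.04572308, -0.70345631,  0.70611002])}
{'t': 0.1, 'q': array([-1.45048614e+00,  5.28417794e-01,  1.43378229e+00,  3.04357754e-05,
        1.18140094e+00, -1.78484686e-01]), 'qd': array([ 0.00168332, -0.00298844, -0.00232089, -0.00033888, -0.00127751,
       -0.00097604]), 'tau': array([ 1.57689246e-04, -4.43302310e+01, -1.78586859e+01, -2.72529151e-04,
        3.81965510e-03,  1.83056693e-05]), 'tcp_pos': array([ 0.18396232, -0.59678504,  0.30300135]), 'tool_rot': array([ 9.88861308e-01,  1.48836506e-01,  4.32716975e-05, -1.00334889e-03]), 'force': array([0.8768615 , 0.17780859, 0.14351024]), 'ft_torque': array([ 0.02709928, -0.02327463,  0.03776351]), 'gripper_force': 0.0, 'finger_gap': 0.9978015540139402}
```

View pics/scene0.png

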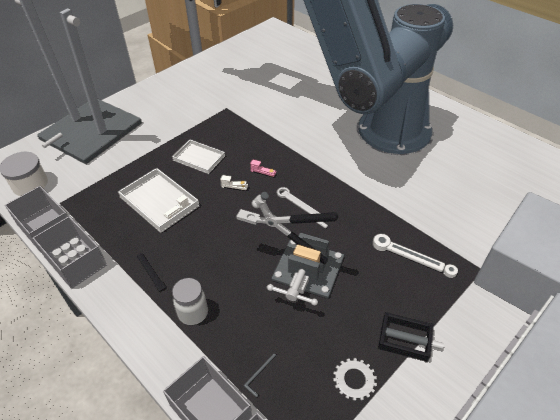

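View pics/top0.png

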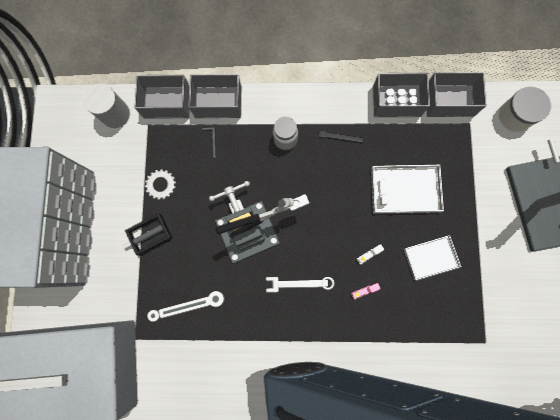

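The scene view shows the white open clip at (234,183), with the pink look-alike at (262,168). The larger tray is at (158,198), with the done clip inside it, and the smaller tray is at (199,156). The pliers and clamp are at (290,235).

In the top view the candidates are:
- **Clip:** white at (370,254) and pink at (367,291). I take the white one, because the pink look-alike is to be left alone.
- **Tray:** (407,190) and (432,257). I take (407,190), because it is larger and holds the finished clip.

I'll confirm both in one enlarged crop and measure.

```bash
python3 - <<'E'
from h import *
t=np.load('pics/top0.npz'); im,P=t['im'],t['P']
a=cv2.resize(im[165:305,175:315],(560,560),interpolation=cv2.INTER_CUBIC)  # pliers
b=cv2.resize(im[240:310,340:380],(240,420),interpolation=cv2.INTER_CUBIC)
c=np.zeros((560,800,3),np.uint8); c[:,:560]=a; c[:420,560:]=b; save('crop1.png',c)
def at(u,v): return np.round(P[v,u],3)
# clip
hsv=cv2.cvtColor(im,cv2.COLOR_RGB2HSV)
reg=np.zeros(im.shape[:2],bool); reg[242:268,352:388]=1
m=reg&(P[...,2]>0.004)&(hsv[...,2]>110); q=P[m]; print('clip n',len(q),q.min(0),q.max(0))
hi=reg&(P[...,2]>0.024); print('shoe',P[hi].mean(0),hi.sum(),np.argwhere(hi).mean(0)[::-1])
r=cv2.minAreaRect(q[:,:2].astype(np.float32)*1000); print(r)
# tray
reg[:]=0; reg[155:222,362:452]=1
m=reg&(P[...,2]>0.015)&(P[...,2]<0.03); print('tray rim',cv2.minAreaRect(P[m][:,:2].astype(np.float32)*1000), np.nanmedian(P[m][:,2]))
# dark clamp/pliers
for u,v in [(300,201),(305,200),(292,204),(285,205),(280,208),(250,217),(230,222),(240,217),(432,257),(407,190)]: print(u,v,at(u,v))
E
```

```text
clip n 200 [ 0.45927444 -0.18950396  0.0040913 ] [ 0.50529361 -0.12340217  0.03868422]
shoe [ 0.48582011 -0.16016572  0.03197536] 100 [373.5  251.93]
((483.33038330078125, -157.01583862304688), (17.9880428314209, 72.85134887695312), 30.58384132385254)
tray rim ((648.2501220703125, -252.92823791503906), (120.74143981933594, 172.1102294921875), 0.847761869430542) 0.0231970824861637
300 201 [0.595 0.022 0.127]
305 200 [0.597 0.011 0.128]
292 204 [0.579 0.04  0.178]
285 205 [0.575 0.055 0.186]
280 208 [0.572 0.066 0.165]
250 217 [0.551 0.131 0.169]
230 222 [0.538 0.172 0.187]
240 217 [0.563 0.163 0.09 ]
432 257 [ 0.476 -0.311  0.006]
407 190 [ 0.647 -0.256  0.005]
```

View pics/crop1.png

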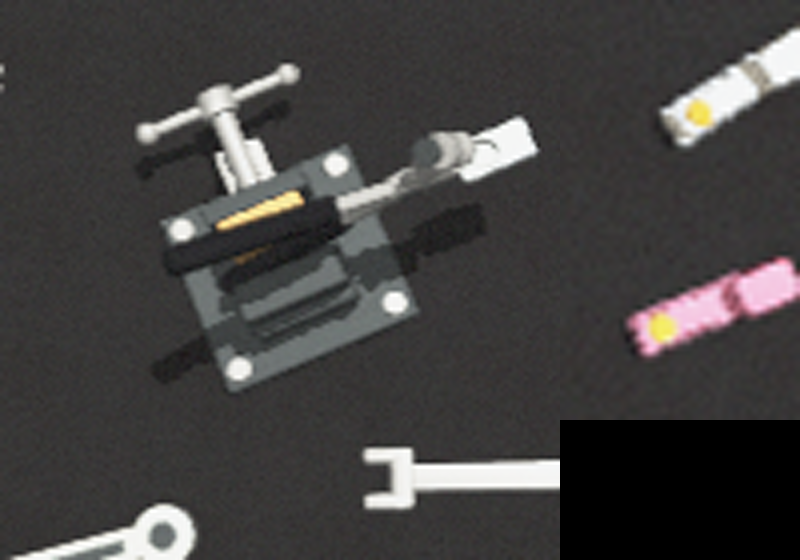

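The crop shows the white clip with its brass-yellow keeper end at the lower left and its shoe at the upper right. Pink is the look-alike. The pliers' jaw plate is at about (500,150) in the crop, with the die screw at (440,150). I'll move above the clip.

```bash
python3 -m crank '[{"dp":[0.065,-0.048,0],"delta_rot":[0,0,0],"fingers":1},{"dp":[0.065,-0.048,0],"delta_rot":[0,0,0],"fingers":1},{"dp":[0.065,-0.048,0],"delta_rot":[0,0,0],"fingers":1},{"dp":[0.065,-0.048,0],"delta_rot":[0,0,0],"fingers":1},{"dp":[0.065,-0.048,0],"delta_rot":[0,0,0],"fingers":1},{"dp":[0.065,-0.048,0],"delta_rot":[0,0,0],"fingers":1},{"dp":[0.065,-0.048,0],"delta_rot":[0,0,0],"fingers":1},{"dp":[0.065,-0.048,0],"delta_rot":[0,0,0],"fingers":1},{"dp":[0.065,-0.048,0],"delta_rot":[0,0,0],"fingers":1},{"dp":[0.065,-0.048,0],"delta_rot":[0,0,0],"fingers":1},{"dp":[0.065,-0.048,0],"delta_rot":[0,0,0],"fingers":1},{"dp":[0.065,-0.048,0],"delta_rot":[0,0,0],"fingers":1}]' 30
python3 -m crank '[{"dp":[0.060,-0.046,0],"delta_rot":[0,0,-0.0198],"fingers":1},{"dp":[0,0,0],"delta_rot":[0,0,-0.0198],"fingers":1},{"dp":[0,0,0],"delta_rot":[0,0,-0.0198],"fingers":1},{"dp":[0,0,0],"delta_rot":[0,0,-0.0198],"fingers":1},{"dp":[0,0,0],"delta_rot":[0,0,-0.0198],"fingers":1},{"dp":[0,0,0],"delta_rot":[0,0,-0.0198],"fingers":1},{"dp":[0,0,0],"delta_rot":[0,0,-0.0198],"fingers":1},{"dp":[0,0,0],"delta_rot":[0,0,-0.0198],"fingers":1},{"dp":[0,0,0],"delta_rot":[0,0,-0.0198],"fingers":1},{"dp":[0,0,0],"delta_rot":[0,0,-0.0198],"fingers":1},{"dp":[0,0,0],"delta_rot":[0,0,-0.0198],"fingers":1},{"dp":[0,0,0],"delta_rot":[0,0,-0.0198],"fingers":1}]'
python3 -m crank '[{"dp":[0,0,0],"delta_rot":[0,0,-0.0198],"fingers":1},{"dp":[0,0,0],"delta_rot":[0,0,-0.0198],"fingers":1},{"dp":[0,0,0],"delta_rot":[0,0,-0.010],"fingers":1},{"dp":[0,0,0],"delta_rot":[0,0,0],"fingers":1},{"dp":[0,0,0],"delta_rot":[0,0,0],"fingers":1}]'
python3 - <<'E'
from h import *
s=manip.sense(); M=R.from_quat(s['tool_rot']).as_matrix(); print(M.round(3),s['force'],s['q'])
im,d,P,m=cloud('wrist'); save('wrist1.png',im); np.savez('pics/wrist1.npz',im=im,d=d,P=P); print(m)
print('cam in tool',M.T@(m['origin']-s['tcp_pos']))
E
```

```text
t: 1.1
tcp_pos: [0.4726, -0.2053, 0.3037]
tool_rot: [0.989, 0.149, -0.0, -0.0]
force: [0.4, -1.1, -0.6]
finger_gap: 1.001
gripper_force: 0.0
t: 2.1
tcp_pos: [0.4936, -0.1763, 0.3035]
tool_rot: [0.622, 0.783, -0.0, -0.001]
force: [-0.9, 0.2, 0.3]
finger_gap: 0.997
gripper_force: 0.0
t: 2.52
tcp_pos: [0.4937, -0.1763, 0.3037]
tool_rot: [0.497, 0.868, 0.0, -0.0]
force: [0.1, 0.3, -0.4]
finger_gap: 1.002
gripper_force: 0.0
[[-0.506  0.862 -0.001]
 [ 0.862  0.506  0.   ]
 [ 0.001 -0.    -1.   ]] [ 0.10291993  0.32535324 -0.44959192] [-5.56403809e-01  3.92929062e-01  1.68380219e+00  2.34161710e-05
  1.06556555e+00 -1.08711034e+00]
{'fx': 315.57000209513166, 'fy': 315.57000209513166, 'cx': 276.83014753301416, 'cy': 202.4715167304602, 'origin': array([ 0.45140375, -0.10473568,  0.37362751]), 'attitude': array([-0.1583463 , -0.04219537,  0.25887733,  0.95190784])}
cam in tool [ 0.08316619 -0.00024272 -0.0699189 ]
```

View pics/wrist1.png

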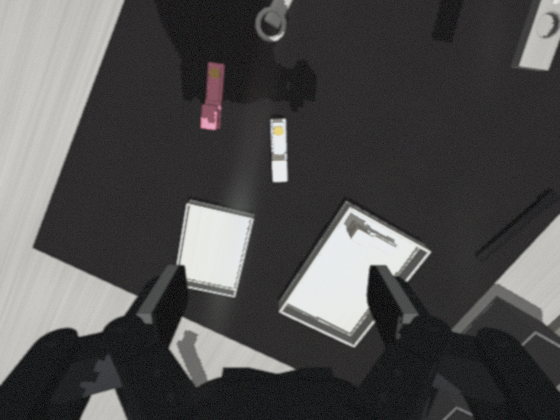

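The wrist view shows the white clip with its keeper dot at (278,131) and its shoe at (280,170). The larger tray is at (355,275) with the done clip at (372,232). Next I measure the clip pose.

```bash
python3 - <<'E'
from h import *
t=np.load('pics/wrist1.npz'); im,P=t['im'],t['P']
hsv=cv2.cvtColor(im,cv2.COLOR_RGB2HSV)
reg=np.zeros(im.shape[:2],bool); reg[110:190,262:298]=1
m=reg&(P[...,2]>0.004); q=P[m]; print(len(q),np.percentile(q,[1,50,99],axis=0).round(4))
r=cv2.minAreaRect(q[:,:2].astype(np.float32)*1000); print('all',r)
mm=reg&(P[...,2]>0.025); 
ys,xs=np.where(mm); print('hi rows',ys.min(),ys.max(),xs.min(),xs.max()); 
for v in range(114,186,4): print(v,P[v,279].round(4), hsv[v,279])
# yellow dot
y=reg&(hsv[...,1]>90)&(hsv[...,0]>10)&(hsv[...,0]<40)&(hsv[...,2]>100); print('dot',np.nanmean(P[y],0),y.sum(),np.argwhere(y).mean(0)[::-1])
top=(P[...,2]>0.027)&reg&(np.arange(420)[:,None]>150); print('shoe top rect',cv2.minAreaRect(P[top][:,:2].astype(np.float32)*1000),P[top].mean(0))
E
```

```text
1046 [[ 0.4563 -0.1954  0.004 ]
 [ 0.4825 -0.1549  0.0219]
 [ 0.5136 -0.1179  0.0352]]
all ((485.5176086425781, -156.995849609375), (41.924320220947266, 92.59356689453125), 29.56696891784668)
hi rows 122 181 272 286
114 [ 0.4635 -0.1217  0.0029] [120   6  40]
118 [ 0.4657 -0.1255  0.0029] [19 26 80]
122 [ 0.467  -0.1278  0.0248] [ 90   1 181]
126 [ 0.469  -0.1313  0.0267] [ 23  69 215]
130 [ 0.4712 -0.135   0.0257] [ 25 115 230]
134 [ 0.4735 -0.1388  0.0245] [ 25 105 230]
138 [ 0.4757 -0.1426  0.0235] [108   5 238]
142 [ 0.4781 -0.1465  0.0217] [102   5 238]
146 [ 0.4804 -0.1504  0.021 ] [102   5 237]
150 [ 0.4829 -0.1548  0.0174] [108   5 236]
154 [ 0.4852 -0.1586  0.0179] [ 30   1 194]
158 [ 0.4879 -0.1632  0.0137] [ 20  22 137]
162 [ 0.4881 -0.1638  0.0336] [ 90   3 234]
166 [ 0.4903 -0.1674  0.0349] [102   5 238]
170 [ 0.4926 -0.1714  0.034 ] [102   5 237]
174 [ 0.495  -0.1754  0.0335] [100   6 238]
178 [ 0.4972 -0.1792  0.034 ] [113   4 238]
182 [ 0.5038 -0.1901  0.0039] [ 20   6 118]
dot [ 0.47045636 -0.13605254  0.02553097] 58 [277.89655172 130.46551724]
shoe top rect ((493.12603759765625, -172.29592895507812), (15.60028076171875, 24.217449188232422), 30.85746955871582) [ 0.4928787  -0.17193413  0.03378413]
```

```bash
python3 -m crank '[{"dp":[0.0056,0.0034,0.06],"delta_rot":[0,0,0],"fingers":0},{"dp":[0,0,0.078],"delta_rot":[0,0,0],"fingers":0},{"dp":[0,0,0.078],"delta_rot":[0,0,0],"fingers":0},{"dp":[0,0,0.078],"delta_rot":[0,0,0],"fingers":0},{"dp":[0,0,0.078],"delta_rot":[0,0,0],"fingers":0},{"dp":[0,0,0.05],"delta_rot":[0,0,0],"fingers":0},{"dp":[0,0,0.022],"delta_rot":[0,0,0],"fingers":0},{"dp":[0,0,0],"delta_rot":[0,0,0],"fingers":0},{"dp":[0,0,0],"delta_rot":[0,0,0],"fingers":0}]' 30
python3 -m crank '[{"dp":[0,0,0],"delta_rot":[0,0,0],"fingers":-1},{"dp":[0,0,0],"delta_rot":[0,0,0],"fingers":-1},{"dp":[0,0,0],"delta_rot":[0,0,0],"fingers":-1},{"dp":[0,0,0],"delta_rot":[0,0,0],"fingers":-1},{"dp":[0,0,0],"delta_rot":[0,0,0],"fingers":-1},{"dp":[0,0,0],"delta_rot":[0,0,0],"fingers":-1},{"dp":[0,0,0],"delta_rot":[0,0,0],"fingers":-1}]' 30
```

```text
t: 3.32
tcp_pos: [0.4942, -0.1733, 0.0821]
tool_rot: [0.496, 0.868, -0.0, 0.0]
force: [-0.5, 0.1, -0.8]
finger_gap: 0.495
gripper_force: 0.0
t: 3.9
tcp_pos: [0.4949, -0.1737, 0.0838]
tool_rot: [0.496, 0.868, -0.0, 0.002]
force: [0.4, 0.3, 7.9]
finger_gap: 0.178
gripper_force: 34.4
```

```bash
python3 -m crank '[{"dp":[0,0,-0.01],"delta_rot":[0,0,0],"fingers":-1},{"dp":[0,0,-0.05],"delta_rot":[0,0,0],"fingers":-1},{"dp":[0,0,-0.075],"delta_rot":[0,0,0],"fingers":-1},{"dp":[0,0,-0.075],"delta_rot":[0,0,0],"fingers":-1},{"dp":[0,0,-0.075],"delta_rot":[0,0,0],"fingers":-1},{"dp":[0,0,-0.075],"delta_rot":[0,0,0],"fingers":-1},{"dp":[0,0,-0.04],"delta_rot":[0,0,0],"fingers":-1},{"dp":[0,0,0],"delta_rot":[0,0,0],"fingers":-1},{"dp":[0,0,0],"delta_rot":[0,0,0],"fingers":-1}]' 30
python3 - <<'E'
from h import *
for n in ['top','scene']:
    t=np.load('pics/%s0.npz'%n); im,P=t['im'],t['P']
    near=np.linalg.norm(P[...,:2]-[0.597,0.011],axis=-1)<0.035
    m=near&(P[...,2]>0.115)&(P[...,2]<0.14); q=P[m]
    print(n,len(q),'z',np.percentile(q[:,2],[5,50,95]).round(4)); print(cv2.minAreaRect(q[:,:2].astype(np.float32)*1000), q.mean(0))
    ys,xs=np.where(m); print(xs.min(),xs.max(),ys.min(),ys.max())
    # clamp base top (z 5..25mm)
    b=np.linalg.norm(P[...,:2]-[0.55,0.13],axis=-1)<0.11
    for lo,hi in[(0.006,0.03),(0.06,0.1)]:
        q=P[b&(P[...,2]>lo)&(P[...,2]<hi)]; print(lo,len(q),cv2.minAreaRect(q[:,:2].astype(np.float32)*1000))
    # handle points: high
    h=b&(P[...,2]>0.15)&(im.max(-1)<70); q=P[h]; print('handle',len(q)); 
    c=q.mean(0); v=np.linalg.svd(q-c)[2][0]; print(c.round(4),v.round(3),np.degrees(np.arctan2(v[1],v[0])))
E
```

```text
t: 4.65
tcp_pos: [0.494, -0.1732, 0.2837]
tool_rot: [0.496, 0.868, -0.0, 0.002]
force: [0.6, 0.6, -1.0]
finger_gap: 0.174
gripper_force: 33.5
top 157 z [0.1188 0.1251 0.1287]
((593.8042602539062, 23.92498779296875), (22.33407974243164, 41.223594665527344), 22.344297409057617) [0.59345717 0.02121111 0.12456892]
292 309 194 209
0.006 1680 ((548.5386962890625, 130.38182067871094), (216.70858764648438, 215.099365234375), 37.01701736450195)
0.06 768 ((575.6560668945312, 164.57623291015625), (148.54786682128906, 74.82913208007812), 15.534968376159668)
handle 321
[0.5347 0.1562 0.1829] [-0.354  0.826  0.439] 113.17088544173323
scene 204 z [0.1175 0.1237 0.1264]
((593.9364624023438, 23.92495346069336), (25.95713233947754, 43.150428771972656), 26.090564727783203) [0.594973   0.02432763 0.12268464]
237 258 209 223
0.006 1439 ((551.4071655273438, 133.5291748046875), (198.80364990234375, 210.6090850830078), 61.52484893798828)
0.06 1135 ((576.425537109375, 161.41177368164062), (140.02871704101562, 79.88690948486328), 23.17438316345215)
handle 407
[0.5402 0.1564 0.1795] [-0.378  0.86   0.342] 113.74806180438891
```

```bash
python3 -m crank '[{"dp":[0,0,0],"delta_rot":[0,0,0.0104],"fingers":-1},{"dp":[0,0,0],"delta_rot":[0,0,0.0104],"fingers":-1},{"dp":[0.0118,0.068,0],"delta_rot":[0,0,0],"fingers":-1},{"dp":[0.0118,0.068,0],"delta_rot":[0,0,0],"fingers":-1},{"dp":[0.0118,0.068,0],"delta_rot":[0,0,0],"fingers":-1},{"dp":[0.0118,0.068,0],"delta_rot":[0,0,0],"fingers":-1},{"dp":[0.0118,0.068,0],"delta_rot":[0,0,0],"fingers":-1},{"dp":[0,0,0],"delta_rot":[0,0,0],"fingers":-1},{"dp":[0,0,0],"delta_rot":[0,0,0],"fingers":-1}]' 30
python3 - <<'E'
from h import *
s=manip.sense(); M=R.from_quat(s['tool_rot']).as_matrix(); print(M.round(3),s['tcp_pos'])
im,d,P,m=cloud('wrist'); save('wrist2.png',im); np.savez('pics/wrist2.npz',im=im,d=d,P=P,M=M,o=s['tcp_pos'])
E
```

```text
t: 5.4
tcp_pos: [0.6387, -0.078, 0.2792]
tool_rot: [0.551, 0.835, -0.001, -0.002]
force: [-0.4, -0.8, -0.9]
finger_gap: 0.181
gripper_force: 33.4
[[-0.394  0.919 -0.004]
 [ 0.919  0.394  0.001]
 [ 0.003 -0.003 -1.   ]] [ 0.63874606 -0.07796695  0.27919133]
```

View pics/wrist2.png

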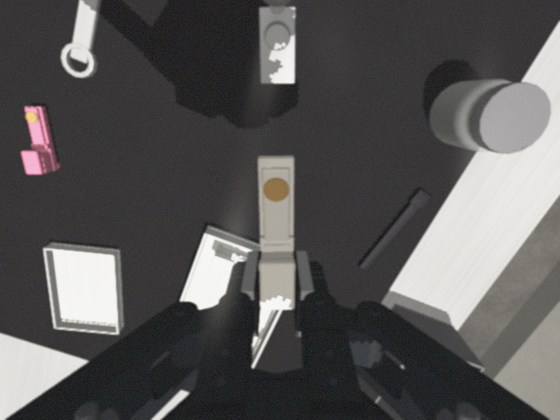

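The wrist view shows the jaw plate with columns 260–295 and its front edge at row 83. The recess is at (277,35). The held clip is aligned with it: keeper dot at (276,189), clip end at row 157, shoe at (277,280). Next I measure both in tool axes.

```bash
python3 - <<'E'
from h import *
t=np.load('pics/wrist2.npz'); im,P,M,o=t['im'],t['P'],t['M'],t['o']
T=(P-o)@M  # tool frame
hsv=cv2.cvtColor(im,cv2.COLOR_RGB2HSV)
rows=[2,6,10,20,30,35,40,50,60,70,78,82,85,88]
for v in rows: print(v,(T[v,277]*1000).round(1),(T[v,264]*1000).round(1),hsv[v,277],hsv[v,264])
print('clip')
for v in list(range(152,164,2))+[170,180,189,200,220,240,246,250,254,258,270,290,296,300,304,308,312]: print(v,(T[v,277]*1000).round(1),hsv[v,277,2])
for v in (60,75):
    print(v,[(u,(T[v,u]*1000).round(1)[[1,2]].tolist()) for u in (256,258,260,262,264,290,292,294,296,298)])
for v in (165,200,230,270):
    print(v,[(u,(T[v,u]*1000).round(1)[[1,2]].tolist()) for u in (254,257,260,263,290,293,296,299)])
y=(hsv[...,1]>100)&(hsv[...,0]>5)&(hsv[...,0]<40); y[:150]=0;y[230:]=0;y[:,:250]=0;y[:,310:]=0
print('dot',T[y].mean(0)*1000,y.sum())
E
```

```text
2 [125.2  -0.3 105.3] [166.3 -12.8 276. ] [30  6 82] [30 14 55]
6 [124.8  -0.3 110.7] [163.4 -13.  277.9] [20  8 92] [60  3 73]
10 [132.7  -0.4 154.1] [132.8  -8.5 154.8] [ 40   6 119] [ 45   4 144]
20 [127.4  -0.4 155. ] [127.2  -8.5 154.2] [ 60   4 120] [ 30   2 145]
30 [122.6  -0.4 159.9] [121.7  -8.6 154.4] [ 30   7 138] [ 30   6 127]
35 [119.7  -0.4 159.5] [119.1  -8.7 155.9] [  0   6 136] [ 30   6 121]
40 [116.7  -0.4 159.6] [116.   -8.7 154.9] [ 10   5 140] [ 45   8 131]
50 [110.2  -0.4 154.7] [110.2  -8.8 154.9] [ 18   7 196] [ 30   5 141]
60 [104.3  -0.4 155.1] [104.3  -8.8 154.3] [  8   7 156] [ 10   6 139]
70 [ 98.3  -0.4 155. ] [ 98.2  -8.9 153.2] [ 42   8 168] [ 38   7 139]
78 [ 93.3  -0.4 153.7] [ 93.4  -9.  154.9] [ 30   1 238] [ 20   6 138]
82 [ 90.9  -0.4 153.8] [ 90.9  -9.  154.9] [ 23   4 232] [  0   6 127]
85 [ 92.3  -0.5 277. ] [ 92.2 -13.8 276.3] [10 14 54] [23 16 62]
88 [ 89.3  -0.5 276.6] [nan nan nan] [45 20 50] [30  4 60]
clip
152 [ 23.1  -0.4 276.6] 58
154 [ 21.   -0.4 276.3] 60
156 [56.4 -0.3 73.9] 121
158 [56.5 -0.3 68.5] 159
160 [55.3 -0.3 70.1] 181
162 
[... 930 characters left out ...]
, (257, [-22.7, 276.0]), (260, [-7.9, 69.0]), (263, [-6.6, 69.8]), (290, [5.5, 68.6]), (293, [6.9, 70.2]), (296, [20.8, 277.3]), (299, [24.1, 276.9])]
200 [(254, [-27.0, 276.5]), (257, [-23.6, 276.7]), (260, [-8.2, 70.1]), (263, [-6.4, 61.1]), (290, [5.8, 69.6]), (293, [18.2, 277.8]), (296, [21.6, 276.9]), (299, [25.0, 276.1])]
230 [(254, [-27.9, 275.5]), (257, [-24.2, 274.9]), (260, [-8.4, 69.0]), (263, [-7.0, 70.0]), (290, [6.0, 70.0]), (293, [18.7, 276.1]), (296, [22.3, 276.8]), (299, [25.9, 276.3])]
270 [(254, [-10.3, 50.9]), (257, [-9.0, 50.5]), (260, [-7.6, 49.5]), (263, [-6.3, 49.1]), (290, [5.4, 49.8]), (293, [6.7, 50.7]), (296, [8.0, 50.7]), (299, [9.4, 51.9])]
dot [nan nan nan] 416
```

```bash
python3 - <<'E'
from h import *
im=cv2.imread('pics/wrist2.png'); a=cv2.resize(im[0:100,230:330],(500,500),interpolation=cv2.INTER_CUBIC); b=cv2.resize(im[150:320,240:325],(300,600),interpolation=cv2.INTER_CUBIC)
c=np.zeros((600,800,3),np.uint8); c[:500,:500]=a; c[:,500:]=b; cv2.imwrite('pics/crop2.png',c)
E
```

```text
(no output)
```

View pics/crop2.png

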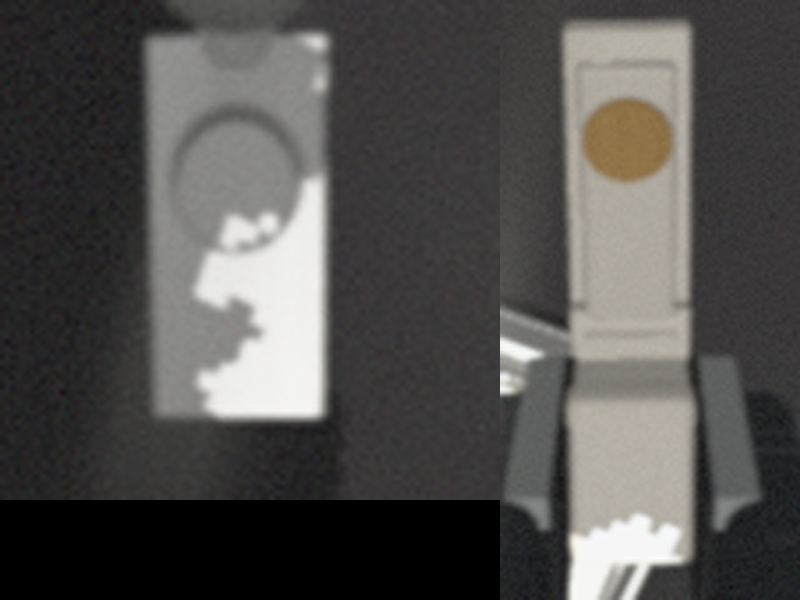

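The enlarged crop shows the recess centre at wrist pixel (277.6,35.6) and the clip end and dot well aligned with it. The offsets in tool axes are about x +72, y +0.8 and z +78.5 mm to seat. I go down 71 mm, then in level, then check.

```bash
python3 -m crank '[{"dp":[0,0.0016,0.047],"delta_rot":[0,0,0],"fingers":-1},{"dp":[0,0,0.048],"delta_rot":[0,0,0],"fingers":-1},{"dp":[0,0,0.047],"delta_rot":[0,0,0],"fingers":-1},{"dp":[0,0,0],"delta_rot":[0,0,0],"fingers":-1},{"dp":[0,0,0],"delta_rot":[0,0,0],"fingers":-1}]' 30
python3 - <<'E'
from h import *
s=manip.sense(); t=np.load('pics/wrist2.npz'); M,o=t['M'],t['o']; print('moved',M.T@(s['tcp_pos']-o)*1000, s['tool_rot'])
im,d,P,m=cloud('wrist'); save('wrist3.png',im)
M=R.from_quat(s['tool_rot']).as_matrix(); T=(P-s['tcp_pos'])@M
np.savez('pics/wrist3.npz',im=im,T=T)
# plate front edge & level along column 277, clip end
for v in range(40,200,6): print(v,(T[v,270]*1000).round(1),(T[v,285]*1000).round(1))
E
```

```text
t: 5.87
tcp_pos: [0.6374, -0.0797, 0.2091]
tool_rot: [0.552, 0.834, -0.001, -0.003]
force: [-0.1, -0.3, 0.4]
finger_gap: 0.178
gripper_force: 33.4
moved [-1.25852126 -1.7063695  70.04774977] [ 0.55235193  0.8336059  -0.00092639 -0.00277454]
40 [105.7  -3.4  84.3] [105.7   3.2  84.4]
46 [103.3  -3.4  83.7] [103.4   3.2  84.7]
52 [101.1  -3.5  85.9] [100.9   3.2  83.6]
58 [98.4 -3.4 83. ] [98.5  3.3 84.6]
64 [96.2 -3.5 85.9] [95.9  3.2 83.2]
70 [93.7 -3.5 85.9] [93.6  3.3 85.2]
76 [ 97.3  -6.2 207.8] [ 97.3   6.1 207.8]
82 [ 92.7  -6.2 206.7] [ 92.7   6.1 206.5]
88 [ 88.1  -6.2 206. ] [ 88.1   6.2 205.9]
94 [ 83.4  -6.2 205.5] [ 83.4   6.2 205.6]
100 [ 78.7  -6.3 206.5] [ 78.7   6.3 207.3]
106 [ 73.9  -6.3 207.5] [ 73.9   6.3 206.8]
112 [ 69.1  -6.3 206.4] [ 69.    6.3 207.2]
118 [ 64.2  -6.4 206.4] [ 64.3   6.3 205.2]
124 [ 59.2  -6.4 206.3] [ 59.2   6.4 206.7]
130 [ 54.2  -6.4 206.4] [ 54.1   6.5 207. ]
136 [ 49.1  -6.5 207. ] [ 49.    6.5 207.3]
142 [ 43.9  -6.5 207.2] [ 44.1   6.5 205.5]
148 [ 38.8  -6.5 206.2] [ 38.8   6.6 206.4]
154 [ 33.4  -6.6 207.3] [ 33.5   6.6 206.5]
160 [55.4 -3.4 69.6] [55.4  3.3 69.6]
166 [52.4 -3.5 71. ] [52.4  3.3 70.8]
172 [52.7 -3.2 58. ] [52.4  3.1 59.1]
178 [50.  -3.2 58.6] [49.7  3.1 59.5]
184 [47.5 -3.2 58. ] [47.3  3.1 58.8]
190 [44.7 -3.3 58.6] [44.7  3.1 58.6]
196 [42.  -3.3 58.6] [41.7  3.2 59.7]
```

```bash
python3 - <<'E'
from h import *
t=np.load('pics/wrist3.npz'); im,T=t['im'],t['T']; g=cv2.cvtColor(im,cv2.COLOR_RGB2GRAY).astype(float)
f,cx,cy=315.57,276.83,202.47
def edges(v):
    r=g[v-1:v+2].mean(0); r=cv2.GaussianBlur(r[None],(5,1),0.8)[0]; dr=np.gradient(r)
    l=240+np.argmax(dr[240:276]); rr=278+np.argmin(dr[278:315])
    sub=lambda i,s:i+0.5*(s*dr[i-1]-s*dr[i+1])/(s*dr[i-1]-2*s*dr[i]+s*dr[i+1])
    return sub(l,1),sub(rr,-1)
for v in (20,30,40,50,60,68,160,163,166,200,230,240,270,280): 
    a,b=edges(v); c=(a+b)/2; s=(T[v,285,1]-T[v,270,1])/15; y=T[v,277,1]+(c-277)*s
    print(v,round(a,2),round(b,2),'c',round(c,2),'y mm',round(y*1000,2),'w',round((b-a)*s*1000,2))
dc=np.gradient(g[:,266:290].mean(1)); print('plate front row',60+np.argmin(dc[60:90]),dc[68:78].round(1),'clip end',150+np.argmax(dc[150:170]),dc[154:164].round(1))
E
```

```text
20 254.69 306.29 c 280.49 y mm 1.23 w 23.1
30 254.97 306.28 c 280.63 y mm 1.25 w 22.28
40 255.18 306.11 c 280.65 y mm 1.28 w 22.37
50 255.44 305.84 c 280.64 y mm 1.29 w 22.43
60 255.85 305.64 c 280.74 y mm 1.35 w 22.32
68 256.06 305.51 c 280.79 y mm 1.39 w 22.32
160 257.3 293.69 c 275.5 y mm -0.97 w 16.26
163 257.29 293.68 c 275.48 y mm -0.98 w 16.31
166 257.37 293.65 c 275.51 y mm -0.98 w 16.46
200 258.31 293.42 c 275.87 y mm -0.79 w 15.31
230 259.3 293.26 c 276.28 y mm -0.62 w 15.73
240 259.18 293.4 c 276.29 y mm -0.63 w 16.36
270 258.82 294.67 c 276.74 y mm -0.39 w 15.5
280 259.07 294.41 c 276.74 y mm -0.39 w 15.49
plate front row 75 [  0.5  -0.4  -0.6   0.6  -0.6  -5.5 -18.4 -26.8 -18.8  -7.2] clip end 155 [18.6 30.3 25.6 20.  17.8 10.5  3.1 -0.  -0.2  0.2]
```

```bash
python3 -m crank '[{"dp":[0,0.0043,0.002],"delta_rot":[0,0,0],"fingers":-1},{"dp":[0.036,0,0],"delta_rot":[0,0,0],"fingers":-1},{"dp":[0.037,0,0],"delta_rot":[0,0,0],"fingers":-1},{"dp":[0.037,0,0],"delta_rot":[0,0,0],"fingers":-1},{"dp":[0.0358,0,0],"delta_rot":[0,0,0],"fingers":-1},{"dp":[0,0,0],"delta_rot":[0,0,0],"fingers":-1},{"dp":[0,0,0],"delta_rot":[0,0,0],"fingers":-1}]' 30
python3 - <<'E'
from h import *
s=manip.sense(); M=R.from_quat(s['tool_rot']).as_matrix(); print('moved',M.T@(s['tcp_pos']-[0.6374,-0.0797,0.2091])*1000, s['tool_rot'],s['force'])
im,d,P,m=cloud('wrist'); save('wrist4.png',im); T=(P-s['tcp_pos'])@M; np.savez('pics/wrist4.npz',im=im,T=T)
im2,d2,P2,m2=cloud('scene'); a=cv2.resize(im[60:330,160:400],(480,540)); b=cv2.resize(im2[170:260,210:270],(320,480),interpolation=cv2.INTER_CUBIC)
c=np.zeros((540,800,3),np.uint8); c[:,:480]=a; c[:480,480:]=b; save('crop4.png',c)
E
```

```text
t: 6.5
tcp_pos: [0.6122, -0.009, 0.2103]
tool_rot: [0.55, 0.835, -0.0, 0.0]
force: [0.4, 0.0, -0.3]
finger_gap: 0.182
gripper_force: 33.4
moved [74.88423658  4.70270249 -1.2227216 ] [ 5.50380454e-01  8.34913973e-01 -1.11881040e-04  2.99506525e-06] [ 0.42755298  0.00605944 -0.26436471]
```

View pics/crop4.png

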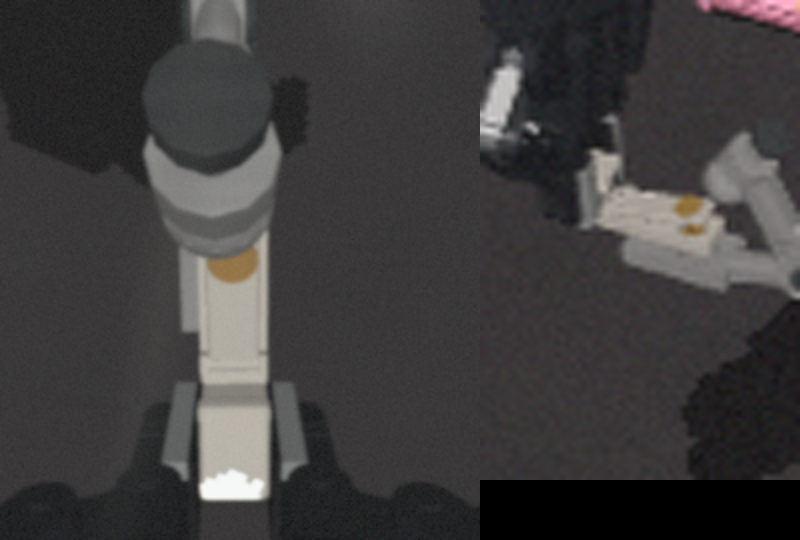

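```bash
python3 - <<'E'
from h import *
t=np.load('pics/wrist4.npz'); im,T=t['im'],t['T']; g=cv2.cvtColor(im,cv2.COLOR_RGB2GRAY).astype(int)
for v in (190,200,210,220,225,228): print(v,[(u,int(g[v,u]),int(T[v,u,1]*1e4)/10,int(T[v,u,2]*1e3)) for u in list(range(246,264,2))+list(range(288,302,2))])
for u in (253,255,257): print(u,[(v,int(g[v,u]),int(T[v,u,0]*1e4)/10,int(T[v,u,2]*1e3)) for v in range(216,234,2)])
for v in range(180,262,6): print(v,(T[v,277]*1000).round(1),g[v,277])
E
```

```text
190 [(246, 64, -28.7, 207), (248, 67, -27.0, 207), (250, 116, -14.1, 84), (252, 134, -13.1, 85), (254, 132, -12.0, 84), (256, 139, -11.0, 85), (258, 146, -10.0, 84), (260, 176, -8.0, 68), (262, 158, -6.7, 59), (288, 126, 4.3, 58), (290, 164, 5.6, 69), (292, 169, 6.6, 70), (294, 96, 15.2, 208), (296, 56, 17.0, 208), (298, 57, 18.8, 207), (300, 54, 20.6, 206)]
200 [(246, 70, -29.0, 206), (248, 66, -27.2, 207), (250, 111, -14.2, 84), (252, 131, -13.2, 85), (254, 133, -12.2, 85), (256, 135, -11.2, 86), (258, 146, -10.1, 84), (260, 173, -8.2, 69), (262, 163, -6.9, 61), (288, 164, 4.5, 61), (290, 168, 5.7, 70), (292, 170, 6.6, 69), (294, 92, 15.3, 206), (296, 58, 17.1, 207), (298, 53, 19.0, 207), (300, 59, 20.8, 207)]
210 [(246, 63, -29.4, 207), (248, 65, -27.5, 207), (250, 103, -14.4, 84), (252, 135, -13.4, 85), (254, 134, -12.3, 85), (256, 136, -11.3, 85), (258, 144, -10.3, 85), (260, 174, -8.2, 69), (262, 169, -7.3, 69), (288, 162, 4.6, 61), (290, 168, 5.8, 70), (292, 169, 6.7, 69), (294, 92, 15.5, 207), (296, 53, 17.3, 207), (298, 57, 19.2, 207), (300, 58, 21.1, 207)]
220 [(246, 66, -2
[... 1335 characters left out ...]
.2, 85), (222, 134, 18.8, 85), (224, 130, 17.8, 85), (226, 82, -35.2, 206), (228, 61, -37.2, 206), (230, 56, -39.9, 207), (232, 59, -41.9, 207)]
257 [(216, 135, 22.2, 85), (218, 135, 21.6, 84), (220, 136, 19.8, 85), (222, 132, 19.0, 85), (224, 128, 17.9, 85), (226, 83, -35.9, 208), (228, 57, -37.8, 207), (230, 57, -39.8, 207), (232, 52, -42.3, 208)]
180 [56.2 -0.3 31.7] 117
186 [53.3 -0.3 34.6] 97
192 [44.  -0.3 58.2] 127
198 [41.  -0.3 59.2] 121
204 [37.4 -0.3 61.5] 172
210 [34.4 -0.3 61.9] 169
216 [31.8 -0.3 61.4] 173
222 [28.1 -0.3 63.4] 174
228 [24.8 -0.3 63.9] 174
234 [21.8 -0.3 64. ] 170
240 [17.4 -0.3 66.7] 172
246 [12.5 -0.3 70.1] 174
252 [10.2 -0.3 68.2] 142
258 [10.9 -0.3 60.9] 126
```

```bash
python3 -m crank '[{"dp":[-0.0036,-0.0055,0],"delta_rot":[0,0,0],"fingers":-1},{"dp":[0,0,0],"delta_rot":[0,0,0],"fingers":-1},{"dp":[0,0,0],"delta_rot":[0,0,0],"fingers":-1},{"dp":[0,0,0],"delta_rot":[0,0,0],"fingers":-1},{"dp":[0,0,0],"delta_rot":[0,0,0],"fingers":-1}]' 30
cat > meas.py <<'E'
from h import *
im,d,P,m=cloud('wrist'); s=manip.sense(); M=R.from_quat(s['tool_rot']).as_matrix(); T=(P-s['tcp_pos'])@M*1000
print('pos',s['tcp_pos'].round(4),'yaw',np.degrees(np.arctan2(M[1,0],M[0,0])).round(2),'tilt',M[:,2].round(4))
pl=(T[...,2]>82)&(T[...,2]<88)&(T[...,0]<50)&(T[...,0]>10)&(abs(T[...,1])<25)
n=0
pl&=(abs(T[...,2]-np.median(T[pl][:,2]))<3)
print('plate z',np.median(T[pl][:,2]).round(2),'n',pl.sum())
v,u=np.where(pl)
L=[(r,T[r,u[v==r].min(),1]-.3,T[r,u[v==r].max(),1]+.3,T[r,u[v==r].min(),0]) for r in range(v.min(),v.max()+1,4)]
for a in L: print(np.round(a,1))
print('front x',np.percentile(T[pl][:,0],[0.5,2]).round(1))
c=(T[...,2]>66)&(T[...,2]<73)&(T[...,0]>15)&(abs(T[...,1])<12); v,u=np.where(c)
for r in range(195,240,8):
    k=u[v==r]; print('clip',r,T[r,k.min(),1].round(1),T[r,k.max(),1].round(1))
E
python3 meas.py
```

```text
t: 7.02
tcp_pos: [0.6113, -0.0145, 0.2098]
tool_rot: [0.552, 0.834, -0.0, -0.0]
force: [-0.0, 0.1, -1.1]
finger_gap: 0.179
gripper_force: 33.4
pos [ 0.6113 -0.0144  0.2098] yaw 112.99 tilt [-0.  0. -1.]
plate z 84.84 n 407
[168.  -12.   10.   48.4]
[172.  -11.6  10.   46.2]
[176.  -11.7  10.1  44.2]
[180.  -11.7  10.2  42.1]
[184.  -11.8  10.2  40.1]
[188.  -11.9  10.2  37.6]
[192.  -11.8  10.2  36.1]
[196.  -11.9  10.3  33.8]
[200.  -12.   10.4  31.4]
[204.  -11.5  10.4  29.2]
[208.  -11.5  10.4  27.5]
[212.  -11.6  10.5  24.8]
[216.  -11.7  10.5  22.3]
front x [21.8 22. ]
clip 195 -8.7 6.7
clip 203 -8.8 6.7
clip 211 -8.8 6.8
clip 219 -8.4 6.9
clip 227 -8.4 6.9
clip 235 -8.5 7.0
```

```bash
python3 -m crank '[{"dp":[0.0026,0,0],"delta_rot":[0,0,0],"fingers":-1},{"dp":[0.0026,0,0],"delta_rot":[0,0,0],"fingers":-1},{"dp":[0,0,0],"delta_rot":[0,0,0],"fingers":-1},{"dp":[0,0,0],"delta_rot":[0,0,0],"fingers":-1},{"dp":[0,0,0],"delta_rot":[0,0,0],"fingers":-1},{"dp":[0,0,0],"delta_rot":[0,0,0],"fingers":-1}]' 30
python3 meas.py
```

```text
t: 7.57
tcp_pos: [0.6102, -0.0115, 0.2099]
tool_rot: [0.552, 0.834, 0.0, 0.0]
force: [0.1, 0.1, -1.3]
finger_gap: 0.179
gripper_force: 33.4
pos [ 0.6102 -0.0116  0.2099] yaw 113.03 tilt [ 1.e-04 -0.e+00 -1.e+00]
plate z 84.97 n 388
[175.    9.5  10.1  44.6]
[179.  -11.7  10.2  42.7]
[183.  -11.7  10.2  40.7]
[187.  -11.8  10.3  38.6]
[191.  -11.9  10.3  36.2]
[195.  -11.9  10.3  34.2]
[199.  -12.   10.3  31.9]
[203.  -12.1  10.4  29.6]
[207.  -12.   10.3  27.8]
[211.  -11.6  10.4  25.3]
[215.  -11.6  10.   23.4]
[219.  -11.7  10.1  20.8]
front x [18.9 19.4]
clip 195 -8.7 6.7
clip 203 -8.8 6.8
clip 211 -8.9 6.8
clip 219 -8.3 6.9
clip 227 -8.5 6.9
clip 235 -8.5 7.0
```

```bash
python3 -m crank '[{"dp":[0,0,0.004],"delta_rot":[0,0,0],"fingers":-1},{"dp":[0,0,0.004],"delta_rot":[0,0,0],"fingers":-1},{"dp":[0,0,0.004],"delta_rot":[0,0,0],"fingers":-1},{"dp":[0,0,0],"delta_rot":[0,0,0],"fingers":-1},{"dp":[0,0,0],"delta_rot":[0,0,0],"fingers":-1},{"dp":[0,0,0],"delta_rot":[0,0,0],"fingers":-1}]' 30
python3 meas.py|head -2
python3 -m crank '[{"dp":[0,0,0.002],"delta_rot":[0,0,0],"fingers":-1},{"dp":[0,0,0.002],"delta_rot":[0,0,0],"fingers":-1},{"dp":[0,0,0],"delta_rot":[0,0,0],"fingers":-1},{"dp":[0,0,0],"delta_rot":[0,0,0],"fingers":-1},{"dp":[0,0,0],"delta_rot":[0,0,0],"fingers":-1}]' 30
sed -i 's/>82)&(T\[...,2\]<88)/>71.5)\&(T[...,2]<88)/' meas.py; python3 meas.py
```

```text
t: 8.12
tcp_pos: [0.6102, -0.0116, 0.2038]
tool_rot: [0.552, 0.834, -0.0, -0.0]
force: [-0.1, -0.5, 0.3]
finger_gap: 0.179
gripper_force: 33.4
pos [ 0.6102 -0.0116  0.2039] yaw 113.02 tilt [ 0.  0. -1.]
plate z nan n 0
t: 8.58
tcp_pos: [0.6102, -0.0116, 0.2019]
tool_rot: [0.552, 0.834, -0.0, -0.0]
force: [-0.1, 0.1, -1.0]
finger_gap: 0.181
gripper_force: 33.4
pos [ 0.6102 -0.0116  0.2019] yaw 113.02 tilt [ 0. -0. -1.]
plate z 76.99 n 476
[182.    9.5  10.1  43.2]
[186.  -11.7  10.1  41.3]
[190.  -11.8  10.1  39.1]
[194.  -11.8  10.2  37.3]
[198.  -11.9  10.2  35. ]
[202.  -11.9  10.3  33.2]
[206.  -12.   10.3  30.9]
[210.  -12.1  10.5  28.6]
[214.  -12.   10.5  26.9]
[218.  -11.6  10.5  24.8]
[222.  -11.6  10.5  22.6]
[226.  -11.8  10.1  20. ]
front x [19.1 19.5]
clip 195 -8.7 6.7
clip 203 -8.8 6.7
clip 211 -8.8 6.8
clip 219 -8.4 6.9
clip 227 -8.5 6.9
clip 235 -8.4 6.9
  return _methods._mean(a, axis=axis, dtype=dtype,
  ret = ret.dtype.type(ret / rcount)
Traceback (most recent call last):
  File "meas.py", line 9, in <module>
    L=[(r,T[r,u[v==r].min(),1]-.3,T[r,u[v==r].max(),1]+.3,T[r,u[v==r].min(),0]) for r in range(v.min(),v.max()+1,4)]
                                                                                               ~~~~~^^
ValueError: zero-size array to reduction operation minimum which has no identity
```

```bash
python3 -m crank '[{"dp":[0,0,0.001],"delta_rot":[0,0,0],"fingers":-1},{"dp":[0,0,0],"delta_rot":[0,0,0],"fingers":-1},{"dp":[0,0,0],"delta_rot":[0,0,0],"fingers":-1},{"dp":[0,0,0],"delta_rot":[0,0,0],"fingers":-1}]' 30
python3 -m crank '[{"dp":[0,0,0.001],"delta_rot":[0,0,0],"fingers":-1},{"dp":[0,0,0],"delta_rot":[0,0,0],"fingers":-1},{"dp":[0,0,0],"delta_rot":[0,0,0],"fingers":-1},{"dp":[0,0,0],"delta_rot":[0,0,0],"fingers":-1}]' 30
```

```text
t: 8.97
tcp_pos: [0.6102, -0.0116, 0.2014]
tool_rot: [0.552, 0.834, 0.0, -0.0]
force: [0.3, -0.0, 0.0]
finger_gap: 0.178
gripper_force: 33.4
t: 9.3
tcp_pos: [0.6102, -0.0116, 0.2009]
tool_rot: [0.552, 0.834, -0.0, -0.0]
force: [-0.5, 0.2, -0.7]
finger_gap: 0.173
gripper_force: 33.4
```

```bash
python3 -m crank '[{"dp":[0,0,0.001],"delta_rot":[0,0,0],"fingers":-1},{"dp":[0,0,0],"delta_rot":[0,0,0],"fingers":-1},{"dp":[0,0,0],"delta_rot":[0,0,0],"fingers":-1},{"dp":[0,0,0],"delta_rot":[0,0,0],"fingers":-1}]' 30
python3 -m crank '[{"dp":[0,0,0.001],"delta_rot":[0,0,0],"fingers":-1},{"dp":[0,0,0],"delta_rot":[0,0,0],"fingers":-1},{"dp":[0,0,0],"delta_rot":[0,0,0],"fingers":-1},{"dp":[0,0,0],"delta_rot":[0,0,0],"fingers":-1}]' 30
python3 - <<'E'
from h import *
s=manip.sense(); M=R.from_quat(s['tool_rot']).as_matrix()
im,d,P,m=cloud('scene'); T=(P-s['tcp_pos'])@M*1000
save('scene5.png',im); np.savez('pics/scene5.npz',im=im,P=P)
b=cv2.resize(im[180:240,220:300],(800,600),interpolation=cv2.INTER_CUBIC); save('crop5.png',b)
E
```

```text
t: 9.63
tcp_pos: [0.6102, -0.0116, 0.2007]
tool_rot: [0.552, 0.834, 0.0, 0.0]
force: [-0.4, -0.1, 1.9]
finger_gap: 0.183
gripper_force: 33.9
t: 9.97
tcp_pos: [0.6102, -0.0116, 0.2007]
tool_rot: [0.552, 0.834, 0.0, 0.0]
force: [-2.2, 1.0, 5.1]
finger_gap: 0.178
gripper_force: 34.4
```

View pics/crop5.png

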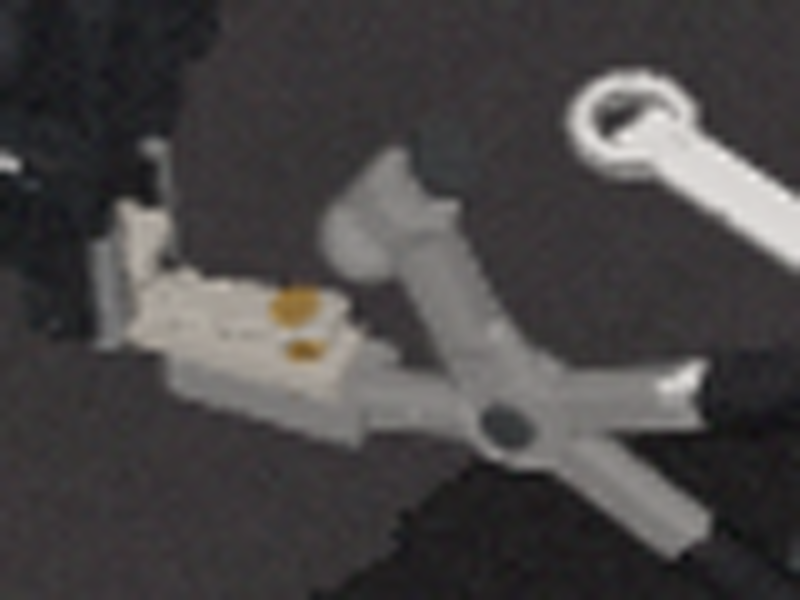

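The crop shows the clip flat on the jaw plate and firm contact at TCP z 0.2007. I release, rise, and check.

```bash
python3 -m crank '[{"dp":[0,0,-0.001],"delta_rot":[0,0,0],"fingers":-0.2},{"dp":[0,0,0],"delta_rot":[0,0,0],"fingers":-0.2},{"dp":[0,0,0],"delta_rot":[0,0,0],"fingers":-0.2},{"dp":[0,0,0],"delta_rot":[0,0,0],"fingers":-0.2},{"dp":[0,0,0],"delta_rot":[0,0,0],"fingers":-0.2},{"dp":[0,0,-0.02],"delta_rot":[0,0,0],"fingers":-0.2},{"dp":[0,0,-0.05],"delta_rot":[0,0,0],"fingers":-0.2},{"dp":[0,0,-0.06],"delta_rot":[0,0,0],"fingers":-0.2},{"dp":[0,0,-0.06],"delta_rot":[0,0,0],"fingers":-0.2},{"dp":[0,0,0],"delta_rot":[0,0,0],"fingers":-0.2},{"dp":[0,0,0],"delta_rot":[0,0,0],"fingers":-0.2}]'
python3 - <<'E'
from h import *
s=manip.sense(); M=R.from_quat(s['tool_rot']).as_matrix(); print(s['tcp_pos'])
im,d,P,m=cloud('wrist'); T=(P-s['tcp_pos'])@M*1000
np.savez('pics/w6.npz',im=im,T=T,P=P)
i2,d2,P2,m2=cloud('scene'); np.savez('pics/s6.npz',im=i2,P=P2)
i3,d3,P3,m3=cloud('top'); np.savez('pics/t6.npz',im=i3,P=P3)
c=np.zeros((420,800,3),np.uint8); c[:,:400]=im[:,80:480]; c[:,400:]=cv2.resize(i2[175:259,220:300],(400,420),interpolation=cv2.INTER_CUBIC); save('crop6.png',c)
o=P2[222,270]; print('rivet px',P2[220:226,268:274].reshape(-1,3).mean(0))
u=np.array([np.cos(np.radians(113)),np.sin(np.radians(113))]); n=np.array([-u[1],u[0]]); die=np.array([.6102,-.0116])+u*.0466
print('die est',die)
for nm,PP,I in (('scene',P2,i2),('top',P3,i3),('wrist',P,im)):
    rel=PP[...,:2]-die; a=rel@u*1000; b=rel@n*1000; k=(a>100)&(a<230)&(abs(b)<25)&(PP[...,2]>0.12)
    print(nm,k.sum())
    for lo in range(100,230,10):
        q=k&(a>=lo)&(a<lo+10)
        if q.sum()>5: 
            z=PP[...,2][q]; zt=np.percentile(z,95); h=q&(PP[...,2]>zt-0.006); print(lo,'ztop',zt.round(4),'b',np.percentile(b[h],[5,50,95]).round(1))
E
```

```text
t: 10.93
tcp_pos: [0.6112, -0.0118, 0.2984]
tool_rot: [0.552, 0.834, 0.001, 0.003]
force: [0.1, -0.2, -0.8]
finger_gap: 0.402
gripper_force: 0.0
[ 0.61123886 -0.01175459  0.29840874]
rivet px [0.57583125 0.07519294 0.12754159]
die est [0.59199193 0.03129553]
scene 360
100 ztop 0.169 b [-4.9 -1.1  5.3]
110 ztop 0.1733 b [-4.8  0.4  8.6]
120 ztop 0.1787 b [-5.6 -0.6  6.9]
130 ztop 0.1828 b [-5.3 -1.   6. ]
140 ztop 0.1888 b [-5.1 -0.2  8.5]
150 ztop 0.1936 b [-5.6  0.1  7.3]
160 ztop 0.1978 b [-4.8 -0.4  5.8]
170 ztop 0.2024 b [-3.2  1.1  6.4]
180 ztop 0.1995 b [-2.7  2.   7.7]
top 311
100 ztop 0.1711 b [-4.   2.5  8.6]
110 ztop 0.1757 b [-3.5  2.3  8.3]
120 ztop 0.1824 b [-3.3  2.4  8.7]
130 ztop 0.1858 b [-3.3  3.   9.6]
140 ztop 0.1913 b [-3.7  2.7  9.2]
150 ztop 0.1961 b [-3.   3.2  8.7]
160 ztop 0.2011 b [-3.3  3.   9. ]
170 ztop 0.2045 b [-3.3  3.   8.9]
180 ztop 0.2036 b [-2.   3.   8.3]
wrist 0
```

View pics/crop6.png

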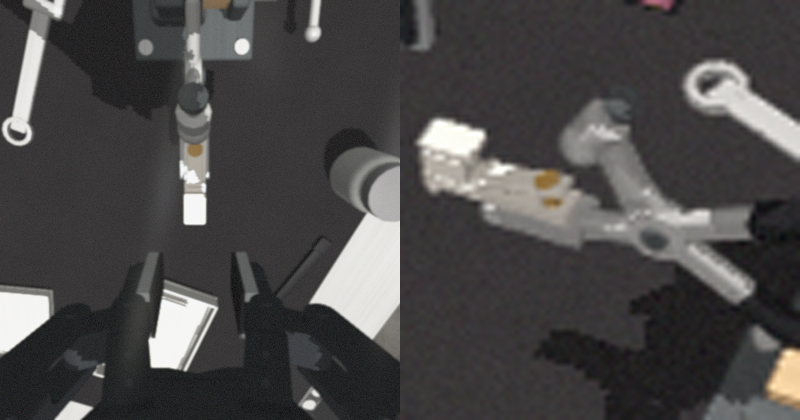

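The crop shows the clip seated on the jaw with the keeper open and the fingers clear. I move over the handle pad with the fingers shut.

```bash
python3 -m crank '[{"dp":[0.0703,-0.0008,0],"delta_rot":[0,0,0],"fingers":-1},{"dp":[0.0703,-0.0008,0],"delta_rot":[0,0,0],"fingers":-1},{"dp":[0.0703,-0.0008,0],"delta_rot":[0,0,0],"fingers":-1},{"dp":[0.0703,-0.0008,0],"delta_rot":[0,0,0],"fingers":-1},{"dp":[0.0703,-0.0008,0],"delta_rot":[0,0,0],"fingers":-1},{"dp":[0.0703,-0.0008,0],"delta_rot":[0,0,0],"fingers":-1},{"dp":[0,0,0],"delta_rot":[0,0,0],"fingers":-1},{"dp":[0,0,0],"delta_rot":[0,0,0],"fingers":-1},{"dp":[0,0,0],"delta_rot":[0,0,0],"fingers":-1},{"dp":[0,0,0],"delta_rot":[0,0,0],"fingers":-1},{"dp":[0,0,0],"delta_rot":[0,0,0],"fingers":-1}]' 30
python3 - <<'E'
from h import *
s=manip.sense(); print(s['tcp_pos'],s['force'])
im,d,P,m=cloud('scene'); np.savez('pics/s7.npz',im=im,P=P); 
M=R.from_quat(s['tool_rot']).as_matrix(); T=(P-s['tcp_pos'])@M*1000
k=(abs(T[...,0])<20)&(abs(T[...,1])<30)&(T[...,2]>20)&(T[...,2]<80)
print('finger tip pts', np.percentile(T[k],[2,50,98],axis=0).round(1))
k=(abs(T[...,0])<8)&(abs(T[...,1])<20)&(T[...,2]>80)&(T[...,2]<110); q=T[k]; print('handle under',len(q),np.percentile(q,[5,50,95],axis=0).round(1))
E
```

```text
t: 12.0
tcp_pos: [0.5261, 0.1804, 0.295]
tool_rot: [0.553, 0.833, -0.0, -0.0]
force: [-0.1, -0.2, 0.1]
finger_gap: -0.001
gripper_force: 0.0
[0.52607947 0.18039774 0.29500533] [-0.10857606 -0.19351001  0.06551253]
finger tip pts [[-11.2  -7.5  22.4]
 [  5.1  10.1  52.8]
 [ 12.3  27.9  72. ]]
handle under 66 [[ -7.1  -4.6  96.6]
 [  0.6   4.3 102.2]
 [  7.8   8.  107.9]]
```

```bash
python3 -m crank '[{"dp":[0,0,0.015],"delta_rot":[0,0,0],"fingers":-1},{"dp":[0,0,0.015],"delta_rot":[0,0,0],"fingers":-1},{"dp":[0,0,0.006],"delta_rot":[0,0,0],"fingers":-1},{"dp":[0,0,0.006],"delta_rot":[0,0,0],"fingers":-1},{"dp":[0,0,0.006],"delta_rot":[0,0,0],"fingers":-1},{"dp":[0,0,0.006],"delta_rot":[0,0,0],"fingers":-1},{"dp":[0,0,0],"delta_rot":[0,0,0],"fingers":-1}]'
python3 -m crank '[{"dp":[0,0,0.006],"delta_rot":[0,0,0],"fingers":-1},{"dp":[0,0,0.006],"delta_rot":[0,0,0],"fingers":-1},{"dp":[0,0,0.006],"delta_rot":[0,0,0],"fingers":-1},{"dp":[0,0,0.006],"delta_rot":[0,0,0],"fingers":-1},{"dp":[0,0,0],"delta_rot":[0,0,0],"fingers":-1}]'
python3 -c "
from h import *
im,d,P,m=cloud('scene'); b=im[160:280,210:370]; save('crop8.png',cv2.resize(b,(800,600),interpolation=cv2.INTER_CUBIC))"
```

```text
t: 12.63
tcp_pos: [0.5257, 0.1816, 0.2683]
tool_rot: [0.552, 0.834, 0.0, 0.0]
force: [-0.2, -0.7, 3.3]
finger_gap: 0.001
gripper_force: 1.3
t: 13.05
tcp_pos: [0.5257, 0.1817, 0.256]
tool_rot: [0.552, 0.834, 0.0, 0.0]
force: [0.7, 1.7, 3.5]
finger_gap: -0.002
gripper_force: 1.6
```

View pics/crop8.png

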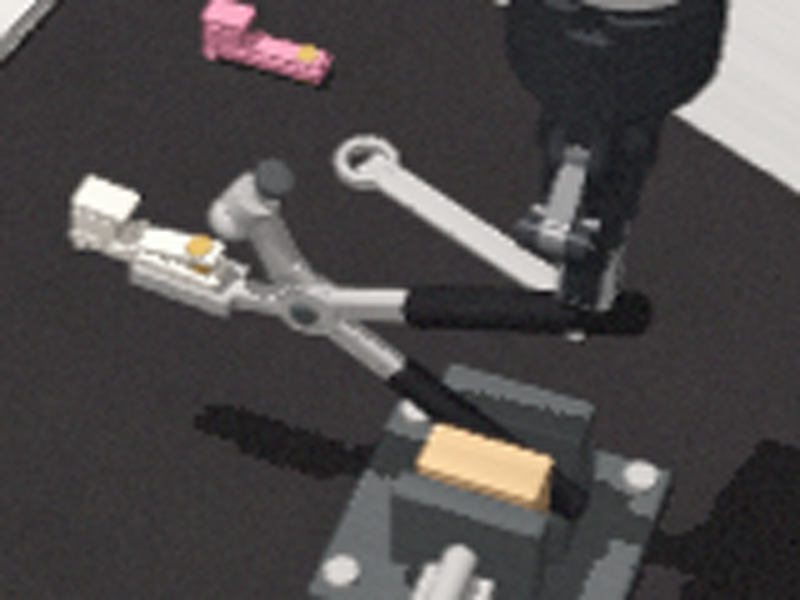

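The crop shows the fingers centred on the grip, the handle going down, and the clip still in the recess. I keep pressing.

```bash
python3 -m crank '[{"dp":[0,0,0.006],"delta_rot":[0,0,0],"fingers":-1},{"dp":[0,0,0.006],"delta_rot":[0,0,0],"fingers":-1},{"dp":[0,0,0.006],"delta_rot":[0,0,0],"fingers":-1},{"dp":[0,0,0.006],"delta_rot":[0,0,0],"fingers":-1},{"dp":[0,0,0],"delta_rot":[0,0,0],"fingers":-1}]'
for i in 1; do :; done
python3 -m crank '[{"dp":[0,0,0.003],"delta_rot":[0,0,0],"fingers":-1},{"dp":[0,0,0.003],"delta_rot":[0,0,0],"fingers":-1}]'
python3 -m crank '[{"dp":[0,0,0.003],"delta_rot":[0,0,0],"fingers":-1},{"dp":[0,0,0.003],"delta_rot":[0,0,0],"fingers":-1}]'
```

```text
t: 13.52
tcp_pos: [0.5254, 0.1816, 0.2437]
tool_rot: [0.552, 0.834, -0.0, -0.0]
force: [-0.4, 1.1, 3.9]
finger_gap: -0.002
gripper_force: 1.8
t: 13.68
tcp_pos: [0.5253, 0.1816, 0.2413]
tool_rot: [0.552, 0.834, -0.0, -0.0]
force: [0.0, 1.8, 4.3]
finger_gap: 0.002
gripper_force: 2.0
t: 13.85
tcp_pos: [0.5253, 0.1816, 0.2383]
tool_rot: [0.552, 0.834, -0.0, -0.0]
force: [-0.8, 0.7, 5.1]
finger_gap: -0.001
gripper_force: 2.1
```

```bash
python3 -m crank '[{"dp":[0,0,0.003],"delta_rot":[0,0,0],"fingers":-1},{"dp":[0,0,0.003],"delta_rot":[0,0,0],"fingers":-1}]'|grep -E 'pos|^force'
python3 -m crank '[{"dp":[0,0,0.003],"delta_rot":[0,0,0],"fingers":-1},{"dp":[0,0,0.003],"delta_rot":[0,0,0],"fingers":-1}]'|grep -E 'pos|^force'
```

```text
tcp_pos: [0.5253, 0.1816, 0.2353]
force: [0.2, 2.2, 4.8]
tcp_pos: [0.5253, 0.1816, 0.2323]
force: [-0.4, 1.4, 4.9]
```

```bash
for k in 1 2; do python3 -m crank '[{"dp":[0,0,0.002],"delta_rot":[0,0,0],"fingers":-1},{"dp":[0,0,0.002],"delta_rot":[0,0,0],"fingers":-1}]'|grep -E 'pos|^force'; done
```

```text
tcp_pos: [0.5254, 0.1816, 0.2303]
force: [-1.4, 2.1, 6.2]
tcp_pos: [0.5254, 0.1816, 0.2283]
force: [-0.9, 2.3, 5.1]
```

```bash
for k in 1 2; do python3 -m crank '[{"dp":[0,0,0.002],"delta_rot":[0,0,0],"fingers":-1},{"dp":[0,0,0.002],"delta_rot":[0,0,0],"fingers":-1}]'|grep -E 'pos|^force'; done
```

```text
tcp_pos: [0.5254, 0.1816, 0.2263]
force: [-0.5, 3.2, 5.0]
tcp_pos: [0.5254, 0.1816, 0.2243]
force: [-2.2, 1.8, 5.3]
```

```bash
for k in 1 2; do python3 -m crank '[{"dp":[0,0,0.002],"delta_rot":[0,0,0],"fingers":-1},{"dp":[0,0,0.002],"delta_rot":[0,0,0],"fingers":-1}]'|grep -E 'pos|^force'; done
```

```text
tcp_pos: [0.5254, 0.1816, 0.2223]
force: [-1.4, 2.1, 6.0]
tcp_pos: [0.5255, 0.1816, 0.2203]
force: [-1.2, 2.4, 4.5]
```

```bash
for k in 1 2; do python3 -m crank '[{"dp":[0,0,0.002],"delta_rot":[0,0,0],"fingers":-1},{"dp":[0,0,0.001],"delta_rot":[0,0,0],"fingers":-1}]'|grep -E 'pos|^force'; done
```

```text
tcp_pos: [0.5254, 0.1816, 0.2188]
force: [-1.0, 2.2, 4.1]
tcp_pos: [0.5254, 0.1817, 0.2173]
force: [-0.4, 2.2, 5.6]
```

```bash
for k in 1 2; do python3 -m crank '[{"dp":[0,0,0.002],"delta_rot":[0,0,0],"fingers":-1},{"dp":[0,0,0.001],"delta_rot":[0,0,0],"fingers":-1}]'|grep -E 'pos|^force'; done
python3 - <<'E'
from h import *
im,d,P,m=cloud('scene'); u=np.array([np.cos(np.radians(113)),np.sin(np.radians(113))]); n=np.array([-u[1],u[0]]); die=np.array([.592,.0313])
rel=P[...,:2]-die; a=rel@u*1000; b=rel@n*1000; z=P[...,2]*1000
hsv=cv2.cvtColor(im,cv2.COLOR_RGB2HSV)
k=(a>85)&(a<140)&(abs(b)<15)&(z>118)&(z<175)
for lo in range(85,140,8):
    q=k&(a>=lo)&(a<lo+8)
    if q.sum()>4: print('handle',lo,np.percentile(z[q],[10,95]).round(1),q.sum())
k=(a>-60)&(a<20)&(abs(b)<14)&(z>110)&(z<190)
for lo in range(-60,20,8):
    q=k&(a>=lo)&(a<lo+8)
    if q.sum()>4: print('jaw',lo,np.percentile(z[q],[5,50,95]).round(1),q.sum())
E
```

```text
tcp_pos: [0.5254, 0.1817, 0.2158]
force: [-1.1, 3.3, 5.4]
tcp_pos: [0.5255, 0.1817, 0.2144]
force: [-1.6, 3.0, 4.9]
handle 85 [128.3 139.6] 25
handle 93 [131.7 140.5] 28
handle 101 [131.3 140.7] 33
handle 109 [133.4 140.7] 33
handle 117 [132.2 140.7] 31
handle 125 [132.  141.5] 32
handle 133 [132.5 140.7] 30
jaw -52 [163.3 167.5 176.7] 10
jaw -44 [165.6 176.  187.9] 29
jaw -36 [162.8 180.5 189.7] 51
jaw -28 [148.9 173.7 186.8] 79
jaw -20 [147.1 162.7 182.2] 58
jaw -12 [142.1 154.2 165.5] 54
jaw -4 [138.6 149.9 163.9] 56
jaw 4 [137.  148.1 176.7] 70
jaw 12 [132.4 141.2 187.5] 65
```

```bash
for k in 1 2 3; do python3 -m crank '[{"dp":[0,0,0.0015],"delta_rot":[0,0,0],"fingers":-1},{"dp":[0,0,0.0015],"delta_rot":[0,0,0],"fingers":-1}]'|grep -E 'pos|^force'; done
```

```text
tcp_pos: [0.5254, 0.1817, 0.2129]
force: [-0.8, 2.7, 4.8]
tcp_pos: [0.5254, 0.1817, 0.2114]
force: [-1.9, 3.9, 3.8]
tcp_pos: [0.5254, 0.1817, 0.21]
force: [-1.2, 4.1, 5.9]
```

```bash
for k in 1 2; do python3 -m crank '[{"dp":[0,0,0.0015],"delta_rot":[0,0,0],"fingers":-1},{"dp":[0,0,0.0015],"delta_rot":[0,0,0],"fingers":-1}]'|grep -E 'pos|^force'; done
```

```text
tcp_pos: [0.5254, 0.1818, 0.2085]
force: [-1.2, 3.4, 6.7]
tcp_pos: [0.5254, 0.1818, 0.207]
force: [-1.8, 3.8, 5.5]
```

```bash
for k in 1 2 3; do python3 -m crank '[{"dp":[0,0,0.0015],"delta_rot":[0,0,0],"fingers":-1},{"dp":[0,0,0.0015],"delta_rot":[0,0,0],"fingers":-1}]'|grep -E 'pos|^force'; done
```

```text
tcp_pos: [0.5254, 0.1818, 0.2056]
force: [-2.6, 4.1, 6.2]
tcp_pos: [0.5254, 0.1818, 0.2041]
force: [-2.3, 4.4, 6.8]
tcp_pos: [0.5254, 0.1818, 0.2027]
force: [-1.9, 4.5, 7.7]
```

```bash
for k in 1 2; do python3 -m crank '[{"dp":[0,0,0.0015],"delta_rot":[0,0,0],"fingers":-1},{"dp":[0,0,0.0015],"delta_rot":[0,0,0],"fingers":-1}]'|grep -E 'pos|^force'; done
```

```text
tcp_pos: [0.5254, 0.1818, 0.2014]
force: [-2.4, 3.8, 8.9]
tcp_pos: [0.5254, 0.1818, 0.2]
force: [-2.5, 5.0, 8.4]
```

```bash
python3 -m crank '[{"dp":[0,0,0.001],"delta_rot":[0,0,0],"fingers":-1},{"dp":[0,0,0.001],"delta_rot":[0,0,0],"fingers":-1}]'|grep -E 'pos|^force'; python3 -m crank '[{"dp":[0,0,0],"delta_rot":[0,0,0],"fingers":-1}]'|grep -E '^force'; python3 -m crank '[{"dp":[0,0,0.001],"delta_rot":[0,0,0],"fingers":-1},{"dp":[0,0,0.001],"delta_rot":[0,0,0],"fingers":-1}]'|grep -E 'pos|^force'
```

```text
tcp_pos: [0.5254, 0.1817, 0.1989]
force: [-1.9, 3.3, 8.6]
force: [-1.6, 3.1, 7.8]
tcp_pos: [0.5254, 0.1817, 0.1979]
force: [-3.0, 3.3, 9.3]
```

```bash
python3 -m crank '[{"dp":[0,0,0.001],"delta_rot":[0,0,0],"fingers":-1},{"dp":[0,0,0.001],"delta_rot":[0,0,0],"fingers":-1}]'|grep -E 'pos|^force'; python3 -m crank '[{"dp":[0,0,0],"delta_rot":[0,0,0],"fingers":-1}]'|grep -E '^force'
```

```text
tcp_pos: [0.5254, 0.1817, 0.1967]
force: [-2.2, 3.8, 5.2]
force: [-0.7, 2.4, 5.9]
```

```bash
python3 -m crank '[{"dp":[0,0,0.001],"delta_rot":[0,0,0],"fingers":-1},{"dp":[0,0,0],"delta_rot":[0,0,0],"fingers":-1}]'|grep -E 'pos|^force'
```

```text
tcp_pos: [0.5255, 0.1816, 0.196]
force: [-1.4, 2.3, 6.0]
```

```bash
python3 -m crank '[{"dp":[0,0,0.001],"delta_rot":[0,0,0],"fingers":-1},{"dp":[0,0,0],"delta_rot":[0,0,0],"fingers":-1}]'|grep -E 'pos|^force'
```

```text
tcp_pos: [0.5255, 0.1816, 0.1955]
force: [-2.1, 3.1, 6.2]
```

```bash
python3 -m crank '[{"dp":[0,0,0.001],"delta_rot":[0,0,0],"fingers":-1},{"dp":[0,0,0],"delta_rot":[0,0,0],"fingers":-1}]'|grep -E 'pos|^force'
```

```text
tcp_pos: [0.5255, 0.1816, 0.195]
force: [-0.5, 3.7, 5.0]
```

```bash
python3 -m crank '[{"dp":[0,0,0.001],"delta_rot":[0,0,0],"fingers":-1},{"dp":[0,0,0],"delta_rot":[0,0,0],"fingers":-1}]'|grep -E 'pos|^force'
```

```text
tcp_pos: [0.5255, 0.1816, 0.1945]
force: [-0.7, 2.4, 5.2]
```

```bash
python3 -m crank '[{"dp":[0,0,0.001],"delta_rot":[0,0,0],"fingers":-1},{"dp":[0,0,0],"delta_rot":[0,0,0],"fingers":-1}]'|grep -E 'pos|^force'
```

```text
tcp_pos: [0.5255, 0.1815, 0.1941]
force: [-1.7, 2.6, 6.5]
```

```bash
python3 -m crank '[{"dp":[0,0,0.001],"delta_rot":[0,0,0],"fingers":-1},{"dp":[0,0,0],"delta_rot":[0,0,0],"fingers":-1}]'|grep -E 'pos|^force'
```

```text
tcp_pos: [0.5255, 0.1815, 0.1935]
force: [-1.5, 2.6, 5.6]
```

```bash
for k in 1 2; do python3 -m crank '[{"dp":[0,0,0.001],"delta_rot":[0,0,0],"fingers":-1},{"dp":[0,0,0],"delta_rot":[0,0,0],"fingers":-1}]'|grep -E 'pos|^force';done
```

```text
tcp_pos: [0.5256, 0.1815, 0.193]
force: [-1.2, 2.8, 5.7]
tcp_pos: [0.5256, 0.1814, 0.1926]
force: [-0.9, 1.7, 5.5]
```

```bash
python3 -m crank '[{"dp":[0,0,0.001],"delta_rot":[0,0,0],"fingers":-1},{"dp":[0,0,0],"delta_rot":[0,0,0],"fingers":-1}]'|grep -E 'pos|^force'
```

```text
tcp_pos: [0.5256, 0.1814, 0.1921]
force: [-1.7, 1.8, 5.5]
```

```bash
python3 -m crank '[{"dp":[0,0,0.001],"delta_rot":[0,0,0],"fingers":-1},{"dp":[0,0,0],"delta_rot":[0,0,0],"fingers":-1}]'|grep -E 'pos|^force'
```

```text
tcp_pos: [0.5256, 0.1814, 0.1917]
force: [-1.7, 3.3, 7.9]
```

```bash
python3 -m crank '[{"dp":[0,0,0.001],"delta_rot":[0,0,0],"fingers":-1},{"dp":[0,0,0],"delta_rot":[0,0,0],"fingers":-1}]'|grep -E 'pos|^force|^t'
```

```text
t: 20.07
tcp_pos: [0.5256, 0.1813, 0.1913]
tool_rot: [0.552, 0.834, -0.0, 0.0]
force: [-2.0, 2.5, 7.1]
```

```bash
python3 -m crank '[{"dp":[0,0,0.0006],"delta_rot":[0,0,0],"fingers":-1},{"dp":[0,0,0],"delta_rot":[0,0,0],"fingers":-1}]'|grep -E 'pos|^force|^t'
```

```text
t: 20.23
tcp_pos: [0.5256, 0.1814, 0.191]
tool_rot: [0.552, 0.834, -0.0, 0.0]
force: [-2.4, 1.8, 7.9]
```

```bash
python3 -m crank '[{"dp":[0,0,0.001],"delta_rot":[0,0,0],"fingers":-1},{"dp":[0,0,0],"delta_rot":[0,0,0],"fingers":-1}]'|grep -E 'pos|^force'
```

```text
tcp_pos: [0.5256, 0.1813, 0.1907]
force: [-2.1, 2.0, 8.9]
```

```bash
python3 -m crank '[{"dp":[0,0,0.001],"delta_rot":[0,0,0],"fingers":-1},{"dp":[0,0,0],"delta_rot":[0,0,0],"fingers":-1}]'|grep -E 'pos|^force'
```

```text
tcp_pos: [0.5257, 0.1813, 0.1903]
force: [-2.1, 1.2, 9.0]
```

```bash
python3 -m crank '[{"dp":[0,0,0.001],"delta_rot":[0,0,0],"fingers":-1},{"dp":[0,0,0],"delta_rot":[0,0,0],"fingers":-1}]'|grep -E 'pos|^force'
```

```text
tcp_pos: [0.5257, 0.1812, 0.1899]
force: [-2.5, 0.9, 10.2]
```

```bash
python3 -m crank '[{"dp":[0,0,0.001],"delta_rot":[0,0,0],"fingers":-1},{"dp":[0,0,0],"delta_rot":[0,0,0],"fingers":-1}]'|grep -E 'pos|^force'
```

```text
tcp_pos: [0.5257, 0.1812, 0.1895]
force: [-2.5, 1.2, 10.3]
```

```bash
python3 -m crank '[{"dp":[0,0,0.001],"delta_rot":[0,0,0],"fingers":-1},{"dp":[0,0,0],"delta_rot":[0,0,0],"fingers":-1}]'|grep -E 'pos|^force'
```

```text
tcp_pos: [0.5257, 0.1812, 0.1892]
force: [-2.9, 1.1, 12.5]
```

```bash
python3 -m crank '[{"dp":[0,0,0.0006],"delta_rot":[0,0,0],"fingers":-1},{"dp":[0,0,0],"delta_rot":[0,0,0],"fingers":-1}]'|grep -E 'pos|^force'
```

```text
tcp_pos: [0.5257, 0.1812, 0.189]
force: [-2.5, 1.0, 12.9]
```

```bash
python3 -m crank '[{"dp":[0,0,-0.01],"delta_rot":[0,0,0],"fingers":-1},{"dp":[0,0,-0.018],"delta_rot":[0,0,0],"fingers":-1},{"dp":[0,0,-0.018],"delta_rot":[0,0,0],"fingers":-1},{"dp":[0,0,-0.018],"delta_rot":[0,0,0],"fingers":-1},{"dp":[0,0,-0.018],"delta_rot":[0,0,0],"fingers":-1},{"dp":[0,0,-0.018],"delta_rot":[0,0,0],"fingers":-1},{"dp":[0,0,-0.018],"delta_rot":[0,0,0],"fingers":-1},{"dp":[0,0,-0.018],"delta_rot":[0,0,0],"fingers":-1},{"dp":[0,0,-0.018],"delta_rot":[0,0,0],"fingers":-1},{"dp":[0,0,-0.02],"delta_rot":[0,0,0],"fingers":-1},{"dp":[0,0,-0.03],"delta_rot":[0,0,0],"fingers":-1},{"dp":[0,0,-0.03],"delta_rot":[0,0,0],"fingers":-1}]'|grep -E 'pos|^force'
python3 -m crank '[{"dp":[0,0,0],"delta_rot":[0,0,0],"fingers":-0.2},{"dp":[0,0,0],"delta_rot":[0,0,0],"fingers":-0.2},{"dp":[0,0,0],"delta_rot":[0,0,0],"fingers":-0.2}]'|grep -E 'pos|^force|^t:'
python3 - <<'E'
from h import *
s=np.load('pics/s6.npz')
im,d,P,m=cloud('scene'); u=np.array([np.cos(np.radians(113)),np.sin(np.radians(113))]); n=np.array([-u[1],u[0]]); die=np.array([.592,.0313])
for nm,I,Q in (('before',s['im'],s['P']),('now',im,P)):
    rel=Q[...,:2]-die; a=rel@u*1000; b=rel@n*1000; z=Q[...,2]*1000; hsv=cv2.cvtColor(I,cv2.COLOR_RGB2HSV)
    k=(a>-65)&(a<15)&(abs(b)<14)&(z>118)&(z<165)&(hsv[...,2]>20)
    print(nm,[(lo,np.percentile(z[k&(a>=lo)&(a<lo+8)],[50,97]).round(1).tolist(),int((k&(a>=lo)&(a<lo+8)).sum())) for lo in range(-60,8,8)])
    y=k&(hsv[...,1]>80)&(hsv[...,0]>8)&(hsv[...,0]<40); print('brass',y.sum(),a[y].mean().round(1),b[y].mean().round(1),np.percentile(z[y],[5,50,95]).round(1))
    h=(a>100)&(a<180)&(abs(b)<15)&(z>120); print('handle z at 140',np.percentile(z[h&(abs(a-140)<5)],95).round(1))
E
```

```text
tcp_pos: [0.5247, 0.1818, 0.3053]
force: [1.0, 1.1, 0.7]
t: 22.48
tcp_pos: [0.5248, 0.1817, 0.3042]
force: [-0.3, -0.2, -0.3]
before [(-60, [148.3, 152.0], 28), (-52, [145.7, 151.5], 50), (-44, [141.3, 152.4], 57), (-36, [133.5, 152.4], 41), (-28, [131.2, 138.5], 41), (-20, [130.7, 140.1], 42), (-12, [130.8, 141.0], 47), (-4, [130.6, 143.7], 43), (4, [127.8, 142.4], 52)]
brass 18 -2.1 1.0 [126.1 141.8 143.9]
handle z at 140 186.3
now [(-60, [147.6, 150.7], 21), (-52, [145.6, 152.3], 51), (-44, [145.2, 152.0], 51), (-36, [133.9, 152.2], 51), (-28, [131.4, 135.7], 41), (-20, [131.8, 136.1], 37), (-12, [130.8, 135.9], 38), (-4, [131.7, 136.5], 42), (4, [128.0, 136.2], 48)]
brass 16 -0.1 2.1 [132.  134.6 136.6]
handle z at 140 565.6
```

The numbers show the keeper top down from 143 to 136 mm, so it is shut. The clip is still seated. I go back over the shoe.

```bash
python3 -m crank '[{"dp":[-0.0705,0.001,0],"delta_rot":[0,0,0],"fingers":-0.2},{"dp":[-0.0705,0.001,0],"delta_rot":[0,0,0],"fingers":-0.2},{"dp":[-0.0705,0.001,0],"delta_rot":[0,0,0],"fingers":-0.2},{"dp":[-0.0705,0.001,0],"delta_rot":[0,0,0],"fingers":-0.2},{"dp":[-0.0705,0.001,0],"delta_rot":[0,0,0],"fingers":-0.2},{"dp":[-0.0705,0.001,0],"delta_rot":[0,0,0],"fingers":-0.2},{"dp":[0,0,0],"delta_rot":[0,0,0],"fingers":-0.2},{"dp":[0,0,0],"delta_rot":[0,0,0],"fingers":-0.2},{"dp":[0,0,0],"delta_rot":[0,0,0],"fingers":-0.2},{"dp":[0,0,0],"delta_rot":[0,0,0],"fingers":-0.2}]'|grep -E 'pos|^t'
python3 - <<'E'
from h import *
s=manip.sense(); M=R.from_quat(s['tool_rot']).as_matrix(); print(s['tcp_pos'])
im,d,P,m=cloud('wrist'); T=(P-s['tcp_pos'])@M*1000; Z=P[...,2]*1000
k=(Z>146)&(Z<158)&(abs(T[...,0])<40)&(abs(T[...,1])<30); q=T[k]; print('shoe top',len(q),cv2.minAreaRect(q[:,:2].astype(np.float32)),np.median(Z[k]))
k=(Z>120)&(Z<140)&(T[...,0]>20)&(T[...,0]<80)&(abs(T[...,1])<30); print('jaw/clip y',np.percentile(T[k][:,1],[2,50,98]),k.sum())
i,dd,Q,mm=cloud('scene'); u=np.array([np.cos(np.radians(113)),np.sin(np.radians(113))]); n=np.array([-u[1],u[0]]); die=np.array([.592,.0313])
rel=Q[...,:2]-die; a=rel@u*1000; b=rel@n*1000; z=Q[...,2]*1000; h=(abs(a-140)<5)&(abs(b)<15)&(z>120)&(z<230); print('handle z',np.percentile(z[h],95))
E
```

```text
t: 23.37
tcp_pos: [0.61, -0.0107, 0.304]
tool_rot: [0.551, 0.834, -0.0, -0.001]
[ 0.61001703 -0.0106971   0.30401577]
shoe top 661 ((2.459197998046875, -0.8027982711791992), (16.10462188720703, 23.966886520385742), 89.9607162475586) 150.83109334265603
jaw/clip y [-11.52325779  -0.41192353   9.93674111] 959
handle z 186.21242890690607
```

```bash
python3 -m crank '[{"dp":[0,0,0.05],"delta_rot":[0,0,0],"fingers":-0.2},{"dp":[0,0,0.06],"delta_rot":[0,0,0],"fingers":-0.2},{"dp":[0,0,0.06],"delta_rot":[0,0,0],"fingers":-0.2},{"dp":[0,0,0.0344],"delta_rot":[0,0,0],"fingers":-0.2},{"dp":[0,0,0],"delta_rot":[0,0,0],"fingers":-0.2},{"dp":[0,0,0],"delta_rot":[0,0,0],"fingers":-0.2},{"dp":[0,0,0],"delta_rot":[0,0,0],"fingers":-1},{"dp":[0,0,0],"delta_rot":[0,0,0],"fingers":-1},{"dp":[0,0,0],"delta_rot":[0,0,0],"fingers":-1},{"dp":[0,0,0],"delta_rot":[0,0,0],"fingers":-1},{"dp":[0,0,0],"delta_rot":[0,0,0],"fingers":-1}]' 30
```

```text
t: 24.38
tcp_pos: [0.6117, -0.012, 0.2043]
tool_rot: [0.552, 0.834, 0.001, 0.001]
force: [-0.7, -0.4, 6.4]
finger_gap: 0.178
gripper_force: 32.2
```

```bash
python3 -m crank '[{"dp":[0,0,0],"delta_rot":[0,0,0],"fingers":-1},{"dp":[0,0,-0.006],"delta_rot":[0,0,0],"fingers":-1},{"dp":[0,0,-0.006],"delta_rot":[0,0,0],"fingers":-1},{"dp":[0,0,-0.006],"delta_rot":[0,0,0],"fingers":-1},{"dp":[0,0,0],"delta_rot":[0,0,0],"fingers":-1},{"dp":[0,0,0],"delta_rot":[0,0,0],"fingers":-1},{"dp":[0,0,0],"delta_rot":[0,0,0],"fingers":-1}]' 30
```

```text
t: 24.97
tcp_pos: [0.6108, -0.0119, 0.2114]
tool_rot: [0.552, 0.834, -0.0, -0.0]
force: [-0.3, 0.3, -0.7]
finger_gap: 0.181
gripper_force: 31.2
```

```bash
python3 -m crank '[{"dp":[0,0,-0.006],"delta_rot":[0,0,0],"fingers":-1},{"dp":[-0.03,0,0],"delta_rot":[0,0,0],"fingers":-1},{"dp":[-0.04,0,0],"delta_rot":[0,0,0],"fingers":-1},{"dp":[-0.04,0,0],"delta_rot":[0,0,0],"fingers":-1},{"dp":[-0.05,0,0],"delta_rot":[0,0,0],"fingers":-1},{"dp":[0,0,0],"delta_rot":[0,0,0.016],"fingers":-1},{"dp":[0,0,0],"delta_rot":[0,0,0.016],"fingers":-1},{"dp":[0,0,0],"delta_rot":[0,0,0.016],"fingers":-1},{"dp":[0,0,0],"delta_rot":[0,0,0.016],"fingers":-1},{"dp":[0,0,0],"delta_rot":[0,0,0],"fingers":-1},{"dp":[0,0,0],"delta_rot":[0,0,0],"fingers":-1}]' 30
python3 -m crank '[{"dp":[-0.07,0.002,0],"delta_rot":[0,0,0],"fingers":-1},{"dp":[-0.07,0.002,0],"delta_rot":[0,0,0],"fingers":-1},{"dp":[-0.07,0.002,0],"delta_rot":[0,0,0],"fingers":-1},{"dp":[-0.07,0.002,0],"delta_rot":[0,0,0],"fingers":-1},{"dp":[-0.07,0.002,0],"delta_rot":[0,0,0],"fingers":-1},{"dp":[-0.07,0.002,0],"delta_rot":[0,0,0],"fingers":-1},{"dp":[0,0,0],"delta_rot":[0,0,0],"fingers":-1},{"dp":[0,0,0],"delta_rot":[0,0,0],"fingers":-1},{"dp":[0,0,0],"delta_rot":[0,0,0],"fingers":-1},{"dp":[0,0,0],"delta_rot":[0,0,0],"fingers":-1}]' 30
python3 - <<'E'
from h import *
s=manip.sense(); M=R.from_quat(s['tool_rot']).as_matrix(); 
im,d,P,m=cloud('wrist'); Z=P[...,2]*1000; np.savez('pics/w9.npz',im=im,P=P)
k=(Z>17)&(Z<30)&(abs(P[...,0]-.648)<.09)&(abs(P[...,1]+.253)<.11); print('rim',np.percentile(P[k],[1,99],axis=0).round(3))
T=(P-s['tcp_pos'])@M*1000
k=(T[...,2]>52)&(T[...,2]<85)&(T[...,0]>15)&(T[...,0]<65)&(abs(T[...,1])<14); print('clip in hand',k.sum(),np.percentile(T[k],[2,50,98],axis=0).round(1))
k=(T[...,2]>45)&(T[...,2]<53)&(abs(T[...,0])<16)&(abs(T[...,1])<7); print('shoe top z',np.median(T[k][:,2]))
i,dd,Q,mm=cloud('scene'); k=(abs(Q[...,0]-.648)<.056)&(Q[...,1]<-.17)&(Q[...,1]>-.335)&(Q[...,2]<.06)&(Q[...,2]>.015); print('in tray high pts',np.percentile(Q[k],[2,50,98],axis=0).round(3))
E
```

```text
t: 25.88
tcp_pos: [0.6425, -0.0864, 0.2146]
tool_rot: [0.706, 0.708, -0.0, 0.0]
force: [0.3, -0.5, 0.3]
finger_gap: 0.178
gripper_force: 31.2
t: 26.72
tcp_pos: [0.648, -0.2943, 0.2144]
tool_rot: [0.707, 0.708, 0.0, -0.001]
force: [-0.2, -0.2, 0.1]
finger_gap: 0.178
gripper_force: 31.2
rim [[ 0.588 -0.337  0.017]
 [ 0.709 -0.168  0.026]]
clip in hand 3225 [[15.5 -8.8 54. ]
 [37.6 -1.1 70.2]
 [58.1  6.6 75. ]]
shoe top z 52.76950931311534
in tray high pts [[ 0.592 -0.335  0.015]
 [ 0.629 -0.19   0.022]
 [ 0.696 -0.17   0.038]]
```

```bash
python3 -m crank '[{"dp":[0,0,0.04],"delta_rot":[0,0,0],"fingers":-1},{"dp":[0,0,0.06],"delta_rot":[0,0,0],"fingers":-1},{"dp":[0,0,0.06],"delta_rot":[0,0,0],"fingers":-1},{"dp":[0,0,0.05],"delta_rot":[0,0,0],"fingers":-1},{"dp":[0,0,0.03],"delta_rot":[0,0,0],"fingers":-1},{"dp":[0,0,0.006],"delta_rot":[0,0,0],"fingers":-1},{"dp":[0,0,0],"delta_rot":[0,0,0],"fingers":-1},{"dp":[0,0,0],"delta_rot":[0,0,0],"fingers":-1},{"dp":[0,0,0],"delta_rot":[0,0,0],"fingers":-1}]' 30
```

```text
t: 27.57
tcp_pos: [0.649, -0.2956, 0.0929]
tool_rot: [0.707, 0.707, 0.0, 0.001]
force: [-0.6, -0.1, -0.6]
finger_gap: 0.183
gripper_force: 31.2
```

```bash
python3 -m crank '[{"dp":[0,0,0.002],"delta_rot":[0,0,0],"fingers":-1},{"dp":[0,0,0],"delta_rot":[0,0,0],"fingers":-1},{"dp":[0,0,0],"delta_rot":[0,0,0],"fingers":-1},{"dp":[0,0,0],"delta_rot":[0,0,0],"fingers":-1}]' 30 | grep -E 'pos|^force'
```

```text
tcp_pos: [0.6483, -0.2956, 0.091]
force: [0.1, -0.7, -1.0]
```

```bash
python3 -m crank '[{"dp":[0,0,0.002],"delta_rot":[0,0,0],"fingers":-1},{"dp":[0,0,0],"delta_rot":[0,0,0],"fingers":-1},{"dp":[0,0,0],"delta_rot":[0,0,0],"fingers":-1}]' 30 | grep -E 'pos|^force'
```

```text
tcp_pos: [0.6482, -0.2956, 0.0897]
force: [-0.5, 0.1, -0.0]
```

```bash
python3 -m crank '[{"dp":[0,0,0.002],"delta_rot":[0,0,0],"fingers":-1},{"dp":[0,0,0],"delta_rot":[0,0,0],"fingers":-1},{"dp":[0,0,0],"delta_rot":[0,0,0],"fingers":-1}]' 30 | grep -E 'pos|^force'
```

```text
tcp_pos: [0.6483, -0.2957, 0.0895]
force: [-1.7, 0.4, 5.5]
```

Contact with the tray floor. I release, rise, and check.

```bash
python3 -m crank '[{"dp":[0,0,-0.001],"delta_rot":[0,0,0],"fingers":-0.2},{"dp":[0,0,0],"delta_rot":[0,0,0],"fingers":-0.2},{"dp":[0,0,0],"delta_rot":[0,0,0],"fingers":-0.2},{"dp":[0,0,0],"delta_rot":[0,0,0],"fingers":-0.2},{"dp":[0,0,0],"delta_rot":[0,0,0],"fingers":-0.2},{"dp":[0,0,-0.02],"delta_rot":[0,0,0],"fingers":-0.2},{"dp":[0,0,-0.06],"delta_rot":[0,0,0],"fingers":-0.2},{"dp":[0,0,-0.07],"delta_rot":[0,0,0],"fingers":-0.2},{"dp":[0,0,-0.07],"delta_rot":[0,0,0],"fingers":-0.2},{"dp":[0,0,-0.07],"delta_rot":[0,0,0],"fingers":-0.2},{"dp":[0,0,-0.05],"delta_rot":[0,0,0],"fingers":-0.2},{"dp":[0,0,0],"delta_rot":[0,0,0],"fingers":-0.2}]'
python3 -m crank '[{"dp":[0,0,0],"delta_rot":[0,0,0],"fingers":-0.2},{"dp":[0,0,0],"delta_rot":[0,0,0],"fingers":-0.2},{"dp":[0,0,0],"delta_rot":[0,0,0],"fingers":-0.2}]' | grep pos
python3 - <<'E'
from h import *
im,d,P,m=cloud('wrist'); Z=P[...,2]
k=(abs(P[...,0]-.648)<.054)&(P[...,1]<-.215)&(P[...,1]>-.33)&(Z>.013)&(Z<.06); q=P[k]
print('clip',k.sum(),cv2.minAreaRect(q[:,:2].astype(np.float32)*1000),'zmax',np.percentile(q[:,2],98))
s=k&(Z>.03); print('shoe top',s.sum(),P[s].mean(0).round(4)); kp=k&(P[...,1]>-.262)&(P[...,1]<-.235); print('keeper z',np.percentile(Z[kp],[10,50,95]).round(4))
f=(abs(P[...,0]-.648)<.05)&(P[...,1]<-.215)&(Z<.012); print('floor',np.nanmedian(Z[f]).round(4))
t0=np.load('pics/top0.npz'); i,dd,Q,mm=cloud('top'); D=np.abs(Q[...,2]-t0['P'][...,2])>0.01; D=cv2.morphologyEx(D.astype(np.uint8),cv2.MORPH_OPEN,np.ones((3,3)))
n,l,st,c=cv2.connectedComponentsWithStats(D); print([(st[j][4],c[j].round().tolist()) for j in range(1,n) if st[j][4]>15])
E
```

```text
t: 29.4
tcp_pos: [0.651, -0.2972, 0.2678]
tool_rot: [0.707, 0.707, 0.002, 0.007]
force: [0.5, 0.0, 0.2]
finger_gap: 0.4
gripper_force: 0.0
tcp_pos: [0.6473, -0.295, 0.2574]
clip 1199 ((647.3784790039062, -270.0863952636719), (15.811654090881348, 65.25206756591797), 0.2360462099313736) zmax 0.03788511289321652
shoe top 422 [ 0.6474 -0.2906  0.0367]
keeper z [0.0164 0.0199 0.0221]
floor 0.0048
[(np.int32(72323), [427.0, 291.0]), (np.int32(152), [418.0, 188.0])]
```

```bash
python3 -c "
from station import manip
print(manip.sign_off())"
```

```text
the job is handed in; nothing more can be done
None
```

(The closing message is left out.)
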